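Pack the card decks into the game box

TASK

Put the card games away: lift the blue cover off the wooden game box and stand it upright on the small round woven mat, then stack every card case lying on the table flat on the box's raised platform in one square pile, lined up with the platform and not overhanging it. When the pile is complete, put the cover back over it so that it sits fully down and level on the base's ledge; leave the mug, candle, diffuser and remote control where they are.

Things in the scene. Friction and masses are not known exactly. Their poses are not given: they have to be found in the camera images.
- box_base: Base of a wooden game box, fixed to the table. A dark wooden board 156 (x) x 118 (y) x 12 mm thick, and centred on it a pale raised platform 118 x 80 mm whose top is 22 mm above the table. The ledge round the platform, 12 mm above the table, is where the cover's rim sits. Origin: centre of the underside, on the table. x is the long direction, z up.
- cover: Deep blue box cover, open below: outside 138 (x) x 100 (y) mm, inside 128 x 90 mm (5 mm play per side round the platform) and 98 mm high, top face at 104 mm, 0.28 kg. On the middle of the top a pale wooden bar handle 50 (x) x 16 (y) mm, from 104 to 140 mm above the rim. Origin: centre of the lower rim. Starts seated on the empty base; fits half a turn round as well.
- mat: Small round woven beige mat, 190 mm across, 4 mm thick, fixed to the table: the place to stand the cover meanwhile. Origin: centre of the underside.
- deck0: Red hard plastic playing-card case with a white label on top, a closed flat box 98 (x) x 60 (y) x 16 mm (z), about 0.11 kg. Lies flat on the table at the start, or is absent (None). Origin: centre of the underside. Pinch it across its 60 mm width. All cases are the same size; either face may be up in the pile.
- deck1: Green hard plastic playing-card case with a white label on top, a closed flat box 98 (x) x 60 (y) x 16 mm (z), about 0.11 kg. Lies flat on the table at the start, or is absent (None). Origin: centre of the underside. Pinch it across its 60 mm width. All cases are the same size; either face may be up in the pile.
- deck2: Yellow hard plastic playing-card case with a white label on top, a closed flat box 98 (x) x 60 (y) x 16 mm (z), about 0.11 kg. Lies flat on the table at the start, or is absent (None). Origin: centre of the underside. Pinch it across its 60 mm width. All cases are the same size; either face may be up in the pile.
- deck3: Orange hard plastic playing-card case with a white label on top, a closed flat box 98 (x) x 60 (y) x 16 mm (z), about 0.11 kg. Lies flat on the table at the start, or is absent (None). Origin: centre of the underside. Pinch it across its 60 mm width. All cases are the same size; either face may be up in the pile.
- deck4: Black hard plastic playing-card case with a white label on top, a closed flat box 98 (x) x 60 (y) x 16 mm (z), about 0.11 kg. Lies flat on the table at the start, or is absent (None). Origin: centre of the underside. Pinch it across its 60 mm width. All cases are the same size; either face may be up in the pile.
- mug: Bystander: loose white mug, 84 mm across plus handle, 95 mm high. Origin: centre of the underside.
- candle: Bystander: loose candle in a glass, 84 mm across, 85 mm high. Origin: centre of the underside.
- diffuser: Bystander: loose amber reed diffuser bottle, 76 mm across, 80 mm high, with thin reeds to 215 mm. Origin: centre of the underside.
- remote: Bystander: loose black remote control, 180 x 46 x 18 mm. Origin: centre of the underside.
Mind the look-alikes: they are no part of the job. Leave any purple look-alike of the cover alone.

How it is judged:
By the outcome, as a careful person would: the job done as asked, in the order asked, and still so for the second after the job is handed in, with the robot touching nothing.
Of deck0, deck1, deck2, deck3, deck4 only 3 to 5 are there at a start; the rules pass over those that are not, and their reading is None.
At some moment in a run one of deck0, deck1, deck2, deck3, deck4 may be knocked a few centimetres aside while the robot is not near it.
It also fails if it takes over 210 s, if anything falls off the work surface, if the arm or the gripper's body presses on something with over 40 N, if the wrist force passes 120 N, or if a joint passes its speed limit or range.

ROBOT

A 6-joint arm with a two-finger parallel gripper is mounted at the origin on the work surface. World frame = base frame: x ahead of the robot, y to its left, z up, the work surface at z = 0. Lengths are in mm, angles in rad, forces in N, time in s.
With the tool pointing down it reaches from about 400 to 925 mm from the base axis. Payload 12.5 kg.
Tool frame: the origin (TCP) lies between the finger pads; the fingertips stand 11 mm ahead of it and the grasp point (between the pads) lies 8 mm behind it; y points along the fingers, x is the direction in which the jaws open and shut, and the axes are right-handed (so a half turn about y gives the same grasp; the last joint's range is limited). The gripper opens to 95 mm and grips with 3 to 60 N. Pads are 20 mm wide; open, the fingers measure 119 mm over their backs; the gripper's body (75 mm by 180 mm) begins 59 mm behind the grasp point.
Start: joints at [-1.418, 0.491, 1.559, -0, 1.092, -0.106], TCP at [159.973, -604.197, 225.661] pointing down, gripper open.
Joint ranges: [-3.1, 3.1], [-0.84, 2.19], [0.05, 2.79], [-1.13, 4.28], [0.06, 2.93], [-2.69, 2.69]. Speed limits (rad/s): [2.22, 2.22, 2.79, 3.14, 3.14, 3.14].

INTERFACE

Orientations are given as [roll, pitch, yaw] about the fixed x, y, z axes, in that order (R = Rz(yaw) Ry(pitch) Rx(roll)).
In Python, from cell import env gives the robot as it stands.
- The arm moves only by the tool jog_arm, never from a script. Its argument "series" is a list of rows, each an object of numbers: "dx", "dy", "dz": the shift along the world's x, y, z in m; "rx", "ry", "rz": the turn, a rotation vector about the world's x, y, z in degrees; "gripper": the opening, from 0 (shut) to 1 (fully open). A call has 1 to 12 rows; each row shifts and turns the commanded pose from where the row before left it; what a row does not reach is not made up. A row lasts 1/10 s, in which the tool goes at most 50 mm and 8.59 degrees, less where a joint would pass 70% of its speed; a pose out of reach is approached as far as the arm can. A call is refused whole if a number of a shift passes 0.05 or a number of a turn 8.59, either way. A call with a gripper value outside its range is refused whole. The fingers move at their own pace and stop on an object; the grip force is fixed at half the most. Time passes only in rows, so rows that do not move let the fingers close. It gives the time, the measured TCP pose, the force and the opening at its end, in the units of the state.
- env.state(): the state, without advancing time (a new reading comes with each control period).
- env.read_camera(name): name is "side" or "top"; returns the picture (480x640x3 uint8, red, green, blue); there is no depth.
- env.camera_info(name): a dict with "camera_matrix" (3x3 intrinsics, pixels), "R" (3x3) and "t" (3): a world point X has camera coordinates R X + t. Camera axes: x right, y down, z forward; pixel columns grow to the right and rows downward; lengths in mm; the calibration is good to about 2 mm. A picture is of the moment at which its call begins. camera_info takes no time and is no camera call.
- env.job_done(): hands the job in, once; it reports no verdict.
The state is a dict: "t": time; "joints": joint angles; "qvel": joint speeds; "tau": joint torques, N m; "eef_pos": TCP position; "tcp_rot": TCP orientation; "ft_force": force on the tool from outside, world axes, zero at the start; "moment": the same for the moment, N m; "opening": opening from 0.0 (shut) to 1.0 (fully open).
Only numpy, scipy, OpenCV 4.12 (cv2) and the standard library are available. Lean on these libraries where they do the work, as an engineer would, in place of code of your own. Each camera call takes 0.05 s, during which the arm holds its last target.

## Working session

There is one attempt and no reset: what is moved stays moved. The work goes in short steps, Python scripts to look and compute and a tool call to move; the robot and the scene stay as the last step left them, time stands still between calls to the robot, and variables do not carry over. Pictures are saved under pics/ and viewed, and the job is handed in when it is done.

Besides the shell and the picture viewer there is one more tool, called after ">>>" in YAML: its name, and indented under it one key for each argument. jog_arm: Moves the arm, as the interface text tells. Its arguments: {"type":"object","properties":{"series":{"type":"array"}},"required":["series"]}

```bash
mkdir -p pics; ls; python3 - <<'E'
from cell import env
import cv2,numpy as np
print(env.state())
for n in("side","top"):
    im=env.read_camera(n); cv2.imwrite(f"pics/{n}0.png",im[:,:,::-1]); print(n,env.camera_info(n))
E
```

```text
pics
{'t': 0.0, 'joints': array([-1.41762303e+00,  4.91543783e-01,  1.55946855e+00,  7.27718803e-06,
        1.09171143e+00, -1.05576119e-01]), 'qvel': array([-0.00046925, -0.00056936,  0.00067242, -0.00023115,  0.00083723,
       -0.00075263]), 'tau': array([ 3.32728901e-03, -6.12620831e+01, -2.58172774e+01,  6.94444100e-02,
        4.82353487e-02, -7.79168226e-05]), 'eef_pos': array([ 159.92041843, -603.94128923,  225.06497202]), 'tcp_rot': array([-1.57067071e+00,  1.12413018e-03, -1.31205020e+00]), 'ft_force': array([-0.40983951,  0.3634238 , -0.22883853]), 'moment': array([-0.00068822,  0.03358859, -0.00177906]), 'opening': 0.9977046404255496}
side {'camera_matrix': array([[440.17658617,   0.        , 312.02994081],
       [  0.        , 440.17658617, 240.40037678],
       [  0.        ,   0.        ,   1.        ]]), 'R': array([[-0.89481827, -0.44629227,  0.01111176],
       [-0.24450154,  0.46909778, -0.84862611],
       [ 0.37352277, -0.76208299, -0.52887641]]), 't': array([532.66052414, 187.26291069, 908.27350418])}
top {'camera_matrix': array([[571.98932448,   0.        , 326.02351115],
       [  0.        , 571.98932448, 244.95754332],
       [  0.        ,   0.        ,   1.        ]]), 'R': array([[ 0.00233045, -0.99997445,  0.00675771],
       [-0.99820844, -0.00273026, -0.05977003],
       [ 0.05978695, -0.00660631, -0.9981893 ]]), 't': array([ -10.38207628,  580.56908324, 1234.98440535])}
```

View pics/top0.png

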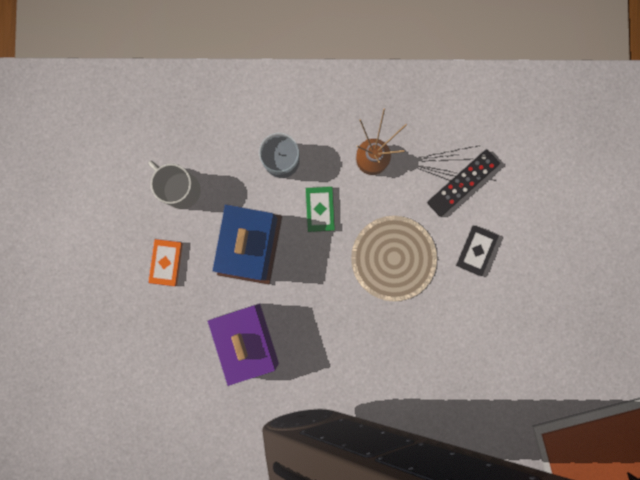

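View pics/side0.png

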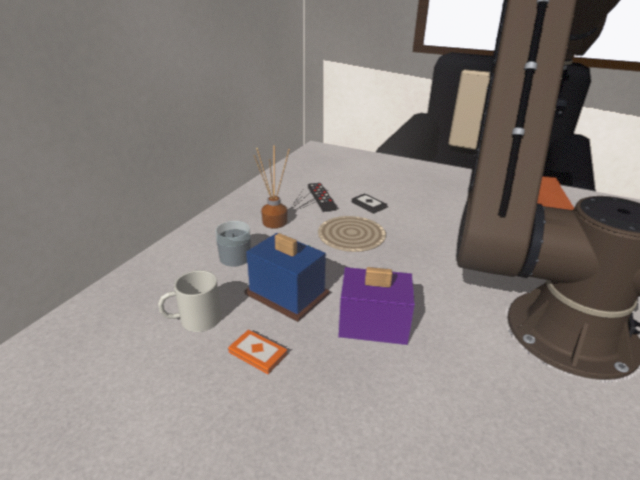

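```bash
cat > h.py <<'E'
from cell import env
import cv2,numpy as np
def cast(n,px,z):
    c=env.camera_info(n);K,R,t=c["camera_matrix"],c["R"],c["t"]
    px=np.atleast_2d(px).astype(float);C=-R.T@t
    d=(R.T@np.linalg.inv(K)@np.c_[px,np.ones(len(px))].T).T
    return (C+d*((z-C[2])/d[:,2])[:,None])
def proj(n,X):
    c=env.camera_info(n);X=np.atleast_2d(X);p=(c["camera_matrix"]@(c["R"]@X.T+c["t"][:,None])).T
    return p[:,:2]/p[:,2:]
def snap(n,name):
    im=env.read_camera(n);cv2.imwrite(f"pics/{name}.png",im[:,:,::-1]);return im
RNG={"red":[((0,150,60),(5,255,255)),((172,150,60),(180,255,255))],"orange":[((7,170,90),(16,255,255))],"yellow":[((21,140,90),(34,255,255))],"green":[((50,120,40),(85,255,255))],
"blue":[((105,120,30),(122,255,255))],"purple":[((125,100,30),(150,255,255))],"black":[((0,0,0),(180,110,42))]}
def blobs(im,col,amin=150):
    hsv=cv2.cvtColor(im,cv2.COLOR_RGB2HSV);m=0
    for a,b in RNG[col]: m=m|cv2.inRange(hsv,a,b)
    m=cv2.morphologyEx(m,cv2.MORPH_CLOSE,np.ones((3,3)))
    cs,_=cv2.findContours(m,cv2.RETR_EXTERNAL,cv2.CHAIN_APPROX_NONE)
    return [c[:,0] for c in cs if cv2.contourArea(c)>amin]
def rect(P):
    (c,(w,h),a)=cv2.minAreaRect(P[:,:2].astype(np.float32))
    if w<h: w,h,a=h,w,a+90
    a=(a+90)%180-90
    return np.round([*c,w,h,a],1)
def show(im,name,box,s):
    x0,y0,x1,y1=box;cv2.imwrite(f"pics/{name}.png",cv2.resize(im[y0:y1,x0:x1,::-1],None,fx=s,fy=s,interpolation=cv2.INTER_CUBIC))
E
python3 - <<'E'
from h import *
im=cv2.imread("pics/top0.png")[:,:,::-1].copy()
for c,z in [("red",16),("orange",16),("yellow",16),("green",16),("black",16),("blue",116),("purple",116)]:
    for b in blobs(im,c): print(c,b.mean(0).round(),rect(cast("top",b,z)))
hsv=cv2.cvtColor(im,cv2.COLOR_RGB2HSV)
# labels
for nm,(u,v) in dict(orange=(165,262),green=(320,209),black=(478,250)).items():
    sub=np.zeros(im.shape[:2],np.uint8);cv2.circle(sub,(u,v),24,255,-1)
    print(nm, im[v-14:v+15:4,u].tolist(), im[v,u-20:u+21:4].tolist())
print(proj("top",[[0,0,0],[500,0,0]]))
show(im,"z1",(130,140,350,400),2.3)
E
```

```text
orange [598. 470.] [  96.9 -588.3  189.9   35.8  -90. ]
orange [165. 262.] [542.  343.5  94.4  57.8  -7. ]
orange [635.  28.] [1069.9 -702.2  134.4   20.4   -1.7]
green [321. 204.] [661.    5.1  93.5  56.5   3.2]
black [290. 474.] [87.2 68.6 79.3 22.5 64. ]
black [432. 457.] [ 109.9 -239.4  568.1   98.8   75.3]
blue [243. 242.] [580.5 159.4 134.7  98.7 -10. ]
purple [242. 345.] [375.5 157.2 134.9 105.6  18.1]
orange [[197, 190, 183], [200, 194, 187], [202, 134, 98], [203, 102, 39], [204, 102, 38], [200, 151, 126], [197, 190, 184], [196, 190, 184]] [[173, 164, 162], [179, 168, 165], [204, 102, 37], [197, 175, 165], [204, 101, 40], [203, 101, 39], [202, 106, 53], [199, 166, 149], [180, 93, 40], [96, 89, 87], [99, 93, 92]]
green [[198, 191, 186], [200, 194, 188], [89, 139, 96], [53, 126, 70], [53, 126, 70], [147, 165, 143], [197, 191, 184], [103, 100, 96]] [[178, 170, 167], [174, 166, 163], [51, 128, 68], [181, 181, 172], [52, 126, 69], [53, 127, 69], [59, 127, 73], [179, 184, 172], [54, 121, 67], [96, 91, 90], [141, 134, 132]]
black [[197, 191, 186], [198, 191, 186], [177, 171, 166], [53, 49, 49], [53, 50, 50], [166, 159, 156], [197, 191, 184], [198, 191, 185]] [[179, 170, 167], [100, 95, 94], [57, 53, 53], [198, 191, 185], [58, 54, 54], [54, 50, 51], [67, 64, 64], [196, 190, 184], [51, 50, 49], [93, 89, 88], [145, 137, 136]]
[[321.21499958 513.85107452]
 [321.85556761 281.79669817]]
```

View pics/z1.png

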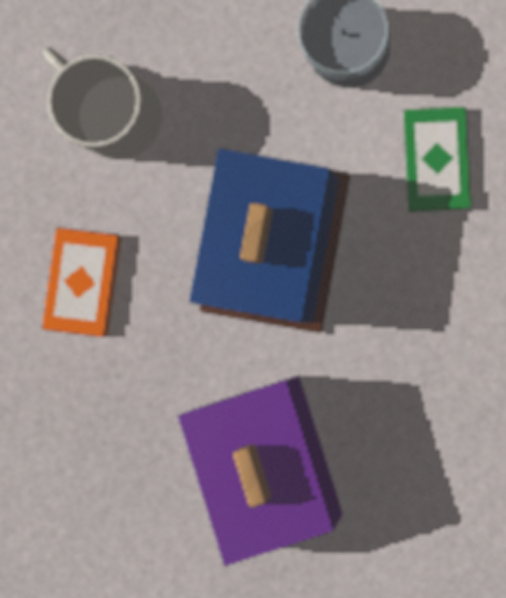

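```bash
python3 - <<'E'
from h import *
im=cv2.imread("pics/top0.png")[:,:,::-1].copy()
RNG["black"]=[((0,0,0),(180,255,70))]
for b in blobs(im,"black"): 
    if 440<b[:,0].mean()<510: print("black",b.mean(0).round(),rect(cast("top",b,16)))
def reg(col,box,z,lo,hi,n="top"):
    x0,y0,x1,y1=box;m=np.zeros(im.shape[:2],np.uint8)
    m[y0:y1,x0:x1]=cv2.inRange(cv2.cvtColor(im,cv2.COLOR_RGB2HSV),lo,hi)[y0:y1,x0:x1]
    cs,_=cv2.findContours(m,0,cv2.CHAIN_APPROX_NONE);c=max(cs,key=cv2.contourArea)[:,0]
    M=cv2.moments(c); ctr=[[M["m10"]/M["m00"],M["m01"]/M["m00"]]]
    print(col,len(c),np.round(ctr,1),cast(n,ctr,z).round(1),rect(cast(n,c,z)))
reg("handle",(225,220,262,262),152,(8,60,60),(30,255,255))
# mat
reg("mat",(340,205,450,310),4,(12,40,60),(30,255,255))
# white labels
for nm,b in dict(orange=(152,243,178,283),green=(309,190,331,230),black=(461,230,495,272)).items():
    sub=cv2.cvtColor(im,cv2.COLOR_RGB2HSV)
for nm,(u,v) in dict(mug=(172,185),candle=(280,155),diff=(373,155)).items(): print(nm,cast("top",[u,v],85).round())
im=cv2.imread("pics/side0.png")[:,:,::-1].copy()
reg("handleS",(265,228,305,258),134,(8,60,60),(30,255,255),"side")
E
```

```text
black [477. 250.] [ 570.3 -341.1   95.8   59.4  -23.2]
black [464. 183.] [ 720.1 -312.9  180.1   45.   -48.4]
handle 59 [[240.6 240.9]] [[580.  158.8 152. ]] [580.2 158.7  48.7  18.4 -10.6]
mat 240 [[393.8 258.1]] [[ 552.8 -159.     4. ]] [ 553.3 -158.4  188.3  185.9  -89.9]
mug [[701. 312.  85.]]
candle [[765.  88.  85.]]
diff [[ 765. -106.   85.]]
handleS 64 [[285.3 244.2]] [[579.2 162.1 134. ]] [579.9 159.8  88.6  44.5 -59.4]
```

>>> jog_arm:
  series:
    - {"dx": 0.04, "dy": 0.036, "dz": 0.005, "rz": 8.58}
    - {"dx": 0.04, "dy": 0.036, "dz": 0.005, "rz": 8.58}
    - {"dx": 0.04, "dy": 0.036, "dz": 0.005, "rz": 8.58}
    - {"dx": 0.04, "dy": 0.036, "dz": 0.005, "rz": 8.58}
    - {"dx": 0.04, "dy": 0.036, "dz": 0.005, "rz": 8.58}
    - {"dx": 0.04, "dy": 0.036, "dz": 0.005, "rz": 8.58}
    - {"dx": 0.04, "dy": 0.036, "dz": 0.005, "rz": 8.58}
    - {"dx": 0.04, "dy": 0.036, "dz": 0.005, "rz": 8.58}
    - {"dx": 0.04, "dy": 0.036, "dz": 0.005, "rz": 8.58}

```text
$.series[0]: bad value
```

>>> jog_arm:
  series:
    - {"dx": 0.04, "dy": 0.036, "dz": 0.005, "rx": 0, "ry": 0, "rz": 8.5, "gripper": 1}

```text
t: 0.2
eef_pos: [194.6, -572.8, 229.0]
tcp_rot: [-1.571, 0.001, -1.167]
ft_force: [0.8, -0.1, 0.1]
opening: 1.0
```

>>> jog_arm:
  series:
    - {"dx": 0.04, "dy": 0.036, "dz": 0.005, "rx": 0, "ry": 0, "rz": 8.5, "gripper": 1}
    - {"dx": 0.04, "dy": 0.036, "dz": 0.005, "rx": 0, "ry": 0, "rz": 8.5, "gripper": 1}
    - {"dx": 0.04, "dy": 0.036, "dz": 0.005, "rx": 0, "ry": 0, "rz": 8.5, "gripper": 1}
    - {"dx": 0.04, "dy": 0.036, "dz": 0.005, "rx": 0, "ry": 0, "rz": 8.5, "gripper": 1}
    - {"dx": 0.04, "dy": 0.036, "dz": 0.005, "rx": 0, "ry": 0, "rz": 8.5, "gripper": 1}
    - {"dx": 0.04, "dy": 0.036, "dz": 0.005, "rx": 0, "ry": 0, "rz": 8.5, "gripper": 1}
    - {"dx": 0.04, "dy": 0.036, "dz": 0.005, "rx": 0, "ry": 0, "rz": 8.5, "gripper": 1}
    - {"dx": 0.04, "dy": 0.036, "dz": 0.005, "rx": 0, "ry": 0, "rz": 8.5, "gripper": 1}

```text
t: 1.0
eef_pos: [494.2, -302.8, 267.4]
tcp_rot: [-1.571, 0.0, 0.029]
ft_force: [0.6, -0.5, 0.7]
opening: 1.001
```

>>> jog_arm:
  series:
    - {"dx": 0.006, "dy": 0.048, "dz": 0, "rx": 0, "ry": 0, "rz": 8.5, "gripper": 1}
    - {"dx": 0.006, "dy": 0.048, "dz": 0, "rx": 0, "ry": 0, "rz": 8.5, "gripper": 1}
    - {"dx": 0.006, "dy": 0.048, "dz": 0, "rx": 0, "ry": 0, "rz": 8.5, "gripper": 1}
    - {"dx": 0.006, "dy": 0.048, "dz": 0, "rx": 0, "ry": 0, "rz": 8.5, "gripper": 1}
    - {"dx": 0.006, "dy": 0.048, "dz": 0, "rx": 0, "ry": 0, "rz": 8.5, "gripper": 1}
    - {"dx": 0.006, "dy": 0.048, "dz": 0, "rx": 0, "ry": 0, "rz": 8.5, "gripper": 1}
    - {"dx": 0.006, "dy": 0.048, "dz": 0, "rx": 0, "ry": 0, "rz": 8.5, "gripper": 1}
    - {"dx": 0.006, "dy": 0.048, "dz": 0, "rx": 0, "ry": 0, "rz": 8.5, "gripper": 1}
    - {"dx": 0.006, "dy": 0.048, "dz": 0, "rx": 0, "ry": 0, "rz": 8.5, "gripper": 1}
    - {"dx": 0, "dy": 0, "dz": 0, "rx": 0, "ry": 0, "rz": 0, "gripper": 1}
    - {"dx": 0, "dy": 0, "dz": 0, "rx": 0, "ry": 0, "rz": 0, "gripper": 1}

```text
t: 2.1
eef_pos: [546.7, 128.4, 266.8]
tcp_rot: [-1.57, 0.0, 1.36]
ft_force: [-0.2, -0.1, 0.2]
opening: 1.0
```

>>> jog_arm:
  series:
    - {"dx": 0.017, "dy": 0.015, "dz": 0, "rx": 0, "ry": 0, "rz": 1.6, "gripper": 1}
    - {"dx": 0.017, "dy": 0.015, "dz": 0, "rx": 0, "ry": 0, "rz": 0, "gripper": 1}
    - {"dx": 0, "dy": 0, "dz": -0.03, "rx": 0, "ry": 0, "rz": 0, "gripper": 1}
    - {"dx": 0, "dy": 0, "dz": -0.03, "rx": 0, "ry": 0, "rz": 0, "gripper": 1}
    - {"dx": 0, "dy": 0, "dz": 0, "rx": 0, "ry": 0, "rz": 0, "gripper": 1}
    - {"dx": 0, "dy": 0, "dz": 0, "rx": 0, "ry": 0, "rz": 0, "gripper": 1}

```text
t: 2.7
eef_pos: [581.3, 156.4, 207.8]
tcp_rot: [-1.57, 0.0, 1.384]
ft_force: [0.2, 0.5, -0.5]
opening: 0.999
```

```bash
python3 - <<'E'
from h import *
im=snap("side","side1"); show(im,"z2",(180,130,440,360),2.3)
im=snap("top","top1")
E
```

```text
(no output)
```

View pics/z2.png

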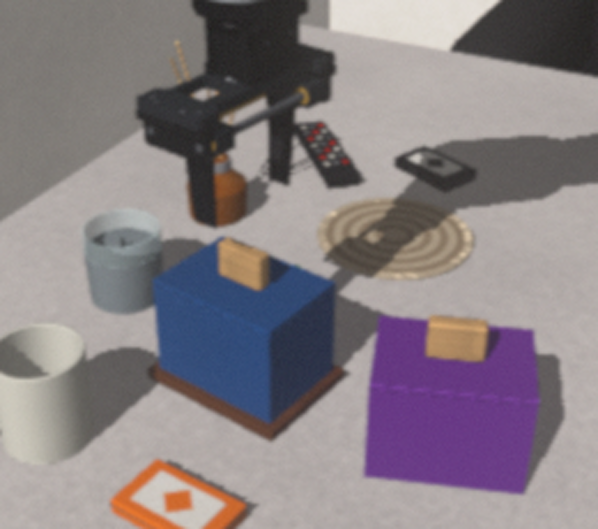

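View pics/top1.png

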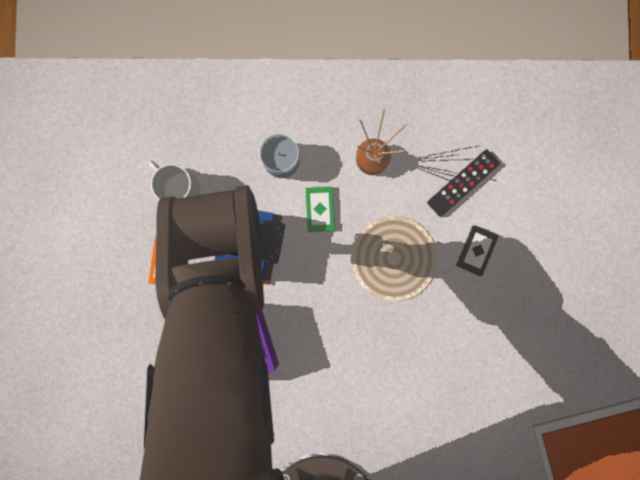

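>>> jog_arm:
  series:
    - {"dx": -0.001, "dy": 0.0025, "dz": -0.025, "rx": 0, "ry": 0, "rz": 0.3, "gripper": 1}
    - {"dx": 0, "dy": 0, "dz": -0.025, "rx": 0, "ry": 0, "rz": 0, "gripper": 1}
    - {"dx": 0, "dy": 0, "dz": -0.025, "rx": 0, "ry": 0, "rz": 0, "gripper": 1}
    - {"dx": 0, "dy": 0, "dz": 0, "rx": 0, "ry": 0, "rz": 0, "gripper": 1}
    - {"dx": 0, "dy": 0, "dz": 0, "rx": 0, "ry": 0, "rz": 0, "gripper": 1}

```text
t: 3.3
eef_pos: [580.6, 160.0, 133.7]
tcp_rot: [-1.572, -0.001, 1.391]
ft_force: [0.7, -0.7, -0.1]
opening: 1.0
```

>>> jog_arm:
  series:
    - {"dx": 0, "dy": 0, "dz": 0, "rx": 0, "ry": 0, "rz": 0, "gripper": 0.5}
    - {"dx": 0, "dy": 0, "dz": 0, "rx": 0, "ry": 0, "rz": 0, "gripper": 0}
    - {"dx": 0, "dy": 0, "dz": 0, "rx": 0, "ry": 0, "rz": 0, "gripper": 0}
    - {"dx": 0, "dy": 0, "dz": 0, "rx": 0, "ry": 0, "rz": 0, "gripper": 0}
    - {"dx": 0, "dy": 0, "dz": 0, "rx": 0, "ry": 0, "rz": 0, "gripper": 0}
    - {"dx": 0, "dy": 0, "dz": 0, "rx": 0, "ry": 0, "rz": 0, "gripper": 0}
    - {"dx": 0, "dy": 0, "dz": 0, "rx": 0, "ry": 0, "rz": 0, "gripper": 0}
    - {"dx": 0, "dy": 0, "dz": 0, "rx": 0, "ry": 0, "rz": 0, "gripper": 0}

```text
t: 4.1
eef_pos: [580.0, 160.0, 132.2]
tcp_rot: [-1.571, -0.0, 1.391]
ft_force: [-0.4, -0.6, 0.2]
opening: 0.384
```

>>> jog_arm:
  series:
    - {"dx": 0, "dy": 0, "dz": 0, "rx": 0, "ry": 0, "rz": 0, "gripper": 0}
    - {"dx": 0, "dy": 0, "dz": 0, "rx": 0, "ry": 0, "rz": 0, "gripper": 0}
    - {"dx": 0, "dy": 0, "dz": 0, "rx": 0, "ry": 0, "rz": 0, "gripper": 0}
    - {"dx": 0, "dy": 0, "dz": 0, "rx": 0, "ry": 0, "rz": 0, "gripper": 0}
    - {"dx": 0, "dy": 0, "dz": 0, "rx": 0, "ry": 0, "rz": 0, "gripper": 0}
    - {"dx": 0, "dy": 0, "dz": 0, "rx": 0, "ry": 0, "rz": 0, "gripper": 0}

```text
t: 4.7
eef_pos: [579.9, 160.0, 132.1]
tcp_rot: [-1.57, 0.0, 1.392]
ft_force: [0.8, 0.8, -2.6]
opening: 0.169
```

>>> jog_arm:
  series:
    - {"dx": 0, "dy": 0, "dz": 0.01, "rx": 0, "ry": 0, "rz": 0, "gripper": 0}
    - {"dx": 0, "dy": 0, "dz": 0.015, "rx": 0, "ry": 0, "rz": 0, "gripper": 0}
    - {"dx": 0, "dy": 0, "dz": 0.02, "rx": 0, "ry": 0, "rz": 0, "gripper": 0}
    - {"dx": 0, "dy": 0, "dz": 0.02, "rx": 0, "ry": 0, "rz": 0, "gripper": 0}
    - {"dx": 0, "dy": 0, "dz": 0, "rx": 0, "ry": 0, "rz": 0, "gripper": 0}
    - {"dx": 0, "dy": 0, "dz": 0, "rx": 0, "ry": 0, "rz": 0, "gripper": 0}

```text
t: 5.3
eef_pos: [579.9, 160.0, 197.4]
tcp_rot: [-1.571, -0.0, 1.392]
ft_force: [-0.6, 0.3, -2.9]
opening: 0.163
```

>>> jog_arm:
  series:
    - {"dx": -0.002, "dy": -0.02, "dz": 0, "rx": 0, "ry": 0, "rz": 0, "gripper": 0}
    - {"dx": -0.003, "dy": -0.035, "dz": 0, "rx": 0, "ry": 0, "rz": 0, "gripper": 0}
    - {"dx": -0.003, "dy": -0.035, "dz": 0, "rx": 0, "ry": 0, "rz": 0, "gripper": 0}
    - {"dx": -0.003, "dy": -0.035, "dz": 0, "rx": 0, "ry": 0, "rz": 0, "gripper": 0}
    - {"dx": -0.003, "dy": -0.035, "dz": 0, "rx": 0, "ry": 0, "rz": 0, "gripper": 0}
    - {"dx": -0.003, "dy": -0.035, "dz": 0, "rx": 0, "ry": 0, "rz": 0, "gripper": 0}
    - {"dx": -0.003, "dy": -0.035, "dz": 0, "rx": 0, "ry": 0, "rz": 0, "gripper": 0}
    - {"dx": -0.003, "dy": -0.035, "dz": 0, "rx": 0, "ry": 0, "rz": 0, "gripper": 0}
    - {"dx": -0.003, "dy": -0.035, "dz": 0, "rx": 0, "ry": 0, "rz": 0, "gripper": 0}
    - {"dx": -0.001, "dy": -0.019, "dz": 0, "rx": 0, "ry": 0, "rz": 0, "gripper": 0}
    - {"dx": 0, "dy": 0, "dz": 0, "rx": 0, "ry": 0, "rz": 0, "gripper": 0}
    - {"dx": 0, "dy": 0, "dz": 0, "rx": 0, "ry": 0, "rz": 0, "gripper": 0}

```text
t: 6.5
eef_pos: [552.6, -158.8, 196.3]
tcp_rot: [-1.569, -0.001, 1.391]
ft_force: [0.6, -0.4, -2.1]
opening: 0.168
```

```bash
python3 - <<'E'
from h import *
im=snap("side","side2"); show(im,"z3",(180,130,440,360),2.3)
im=snap("top","top2")
E
```

```text
(no output)
```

View pics/z3.png

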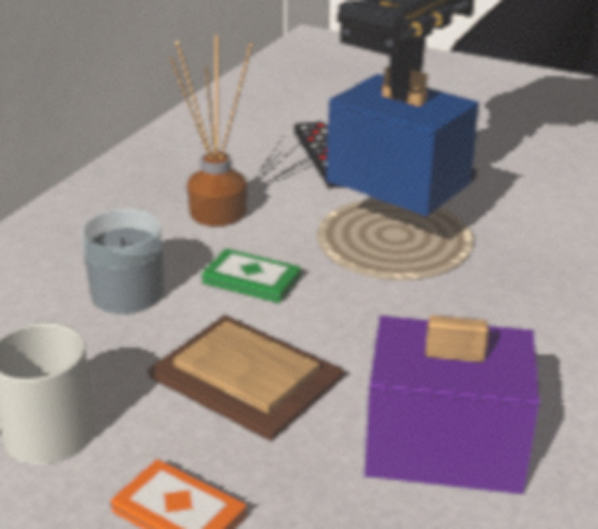

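View pics/top2.png

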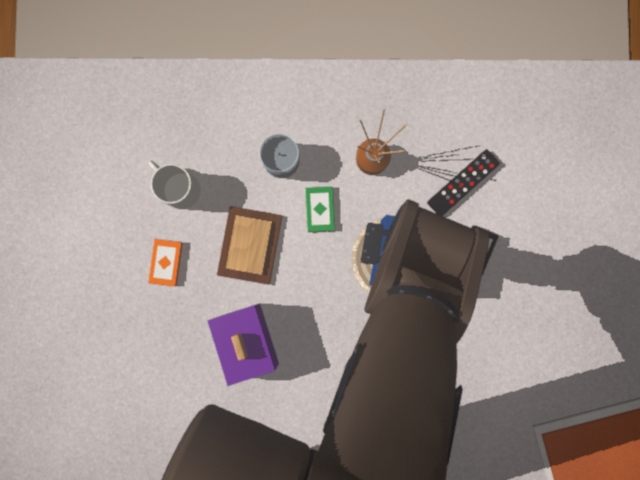

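>>> jog_arm:
  series:
    - {"dx": 0, "dy": 0, "dz": -0.03, "rx": 0, "ry": 0, "rz": 0, "gripper": 0}
    - {"dx": 0, "dy": 0, "dz": -0.025, "rx": 0, "ry": 0, "rz": 0, "gripper": 0}
    - {"dx": 0, "dy": 0, "dz": -0.01, "rx": 0, "ry": 0, "rz": 0, "gripper": 0}
    - {"dx": 0, "dy": 0, "dz": -0.004, "rx": 0, "ry": 0, "rz": 0, "gripper": 0}
    - {"dx": 0, "dy": 0, "dz": -0.002, "rx": 0, "ry": 0, "rz": 0, "gripper": 0}
    - {"dx": 0, "dy": 0, "dz": 0, "rx": 0, "ry": 0, "rz": 0, "gripper": 0}

```text
t: 7.2
eef_pos: [553.4, -158.9, 127.0]
tcp_rot: [-1.572, 0.0, 1.392]
ft_force: [-0.0, 0.5, -2.1]
opening: 0.171
```

```bash
cat >> h.py <<'E'
def reg(im,col,box,z,lo,hi,n="top"):
    x0,y0,x1,y1=box;m=np.zeros(im.shape[:2],np.uint8)
    m[y0:y1,x0:x1]=cv2.inRange(cv2.cvtColor(im,cv2.COLOR_RGB2HSV),lo,hi)[y0:y1,x0:x1]
    cs,_=cv2.findContours(m,0,cv2.CHAIN_APPROX_NONE);c=max(cs,key=cv2.contourArea)[:,0]
    M=cv2.moments(c); ctr=[[M["m10"]/M["m00"],M["m01"]/M["m00"]]]
    print(col,len(c),np.round(ctr,1),cast(n,ctr,z).round(1),rect(cast(n,c,z)))
    return m
E
python3 - <<'E'
from h import *
im=cv2.imread("pics/top2.png")[:,:,::-1].copy()
reg(im,"platform",(210,200,290,290),22,(8,60,110),(30,255,255))
reg(im,"base",(210,200,290,290),12,(0,70,20),(30,255,255))
show(im,"z4",(205,195,295,295),6)
for c in("orange","green"):
    for b in blobs(im,c): print(c,b.mean(0).round(),rect(cast("top",b,16)))
E
```

```text
platform 291 [[244.4 244.9]] [[579.9 168.9  22. ]] [581.7 168.  152.1  96.5  -9.9]
base 233 [[249.2 244.9]] [[580.5 159.9  12. ]] [581.1 159.8 153.5 116.1  -9.9]
orange [601. 465.] [ 121.2 -590.1  189.3   84.3  -90. ]
orange [165. 262.] [542.  343.5  94.4  57.7  -7. ]
orange [635.  28.] [1071.  -701.2  132.2   22.7   -1.7]
green [320. 209.] [660.7   5.4  94.2  55.7   3.1]
```

View pics/z4.png

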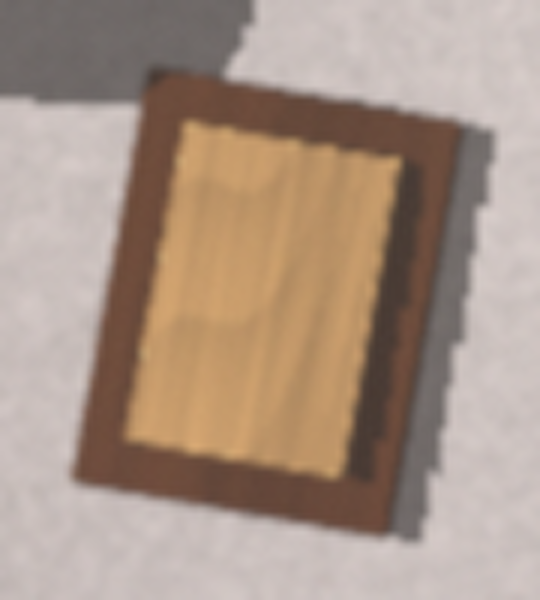

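>>> jog_arm:
  series:
    - {"dx": 0, "dy": 0, "dz": -0.002, "rx": 0, "ry": 0, "rz": 0, "gripper": 0}
    - {"dx": 0, "dy": 0, "dz": -0.001, "rx": 0, "ry": 0, "rz": 0, "gripper": 0}
    - {"dx": 0, "dy": 0, "dz": 0, "rx": 0, "ry": 0, "rz": 0, "gripper": 0}
    - {"dx": 0, "dy": 0, "dz": 0, "rx": 0, "ry": 0, "rz": 0, "gripper": 0}

```text
t: 7.6
eef_pos: [553.4, -159.0, 124.0]
tcp_rot: [-1.572, 0.0, 1.391]
ft_force: [0.4, 1.7, 4.5]
opening: 0.165
```

```bash
python3 - <<'E'
from h import *
im=cv2.imread("pics/top2.png")[:,:,::-1].copy()
reg(im,"platform",(210,200,290,290),22,(8,60,150),(30,255,255))
E
```

```text
platform 173 [[248.2 244.5]] [[580.8 160.8  22. ]] [581.  160.9 118.6  80.3  -9.9]
```

>>> jog_arm:
  series:
    - {"dx": 0, "dy": 0, "dz": 0, "rx": 0, "ry": 0, "rz": 0, "gripper": 0.4}
    - {"dx": 0, "dy": 0, "dz": 0, "rx": 0, "ry": 0, "rz": 0, "gripper": 0.6}
    - {"dx": 0, "dy": 0, "dz": 0, "rx": 0, "ry": 0, "rz": 0, "gripper": 1}
    - {"dx": 0, "dy": 0, "dz": 0, "rx": 0, "ry": 0, "rz": 0, "gripper": 1}
    - {"dx": 0, "dy": 0, "dz": 0.02, "rx": 0, "ry": 0, "rz": 0, "gripper": 1}
    - {"dx": 0, "dy": 0, "dz": 0.04, "rx": 0, "ry": 0, "rz": 0, "gripper": 1}
    - {"dx": 0, "dy": 0, "dz": 0.04, "rx": 0, "ry": 0, "rz": 0, "gripper": 1}

```text
t: 8.3
eef_pos: [552.7, -158.9, 224.0]
tcp_rot: [-1.569, -0.0, 1.391]
ft_force: [0.9, -0.7, -0.6]
opening: 0.699
```

>>> jog_arm:
  series:
    - {"dx": 0.02, "dy": 0.041, "dz": 0, "rx": 0, "ry": 0, "rz": 3.35, "gripper": 1}
    - {"dx": 0.025, "dy": 0.041, "dz": 0, "rx": 0, "ry": 0, "rz": 3.35, "gripper": 1}
    - {"dx": 0.028, "dy": 0.041, "dz": 0, "rx": 0, "ry": 0, "rz": 3.35, "gripper": 1}
    - {"dx": 0.029, "dy": 0.041, "dz": 0, "rx": 0, "ry": 0, "rz": 3.35, "gripper": 1}
    - {"dx": 0, "dy": 0, "dz": -0.03, "rx": 0, "ry": 0, "rz": 0, "gripper": 1}
    - {"dx": 0, "dy": 0, "dz": -0.04, "rx": 0, "ry": 0, "rz": 0, "gripper": 1}
    - {"dx": 0, "dy": 0, "dz": -0.04, "rx": 0, "ry": 0, "rz": 0, "gripper": 1}
    - {"dx": 0, "dy": 0, "dz": -0.03, "rx": 0, "ry": 0, "rz": 0, "gripper": 1}
    - {"dx": 0, "dy": 0, "dz": 0, "rx": 0, "ry": 0, "rz": 0, "gripper": 1}
    - {"dx": 0, "dy": 0, "dz": 0, "rx": 0, "ry": 0, "rz": 0, "gripper": 1}

```text
t: 9.3
eef_pos: [655.2, 4.8, 83.8]
tcp_rot: [-1.571, -0.0, 1.625]
ft_force: [0.4, 0.2, 1.2]
opening: 1.003
```

```bash
python3 - <<'E'
from h import *
im=snap("side","side3"); show(im,"z5",(180,100,440,330),2.3)
im=snap("top","top3")
for c in("orange","green"):
    for b in blobs(im,c): print(c,b.mean(0).round(),rect(cast("top",b,16)))
E
```

```text
orange [599. 449.] [ 152.  -603.8  165.6  145.9  -90. ]
orange [165. 262.] [541.9 343.2  94.3  57.1  -7. ]
orange [635.  28.] [1071.1 -701.2  132.    22.7   -1.7]
```

View pics/z5.png

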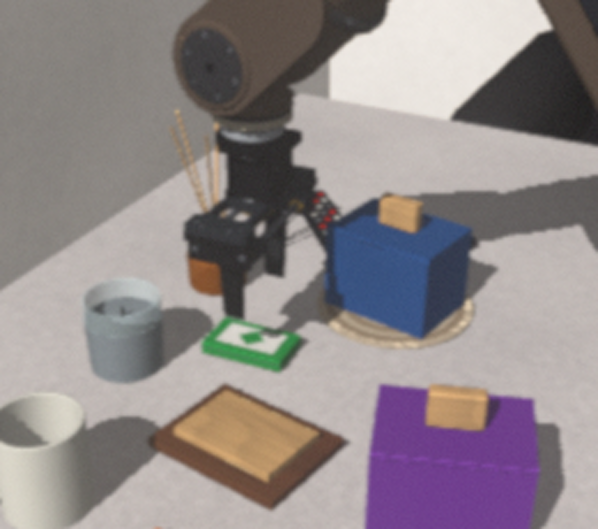

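View pics/top3.png

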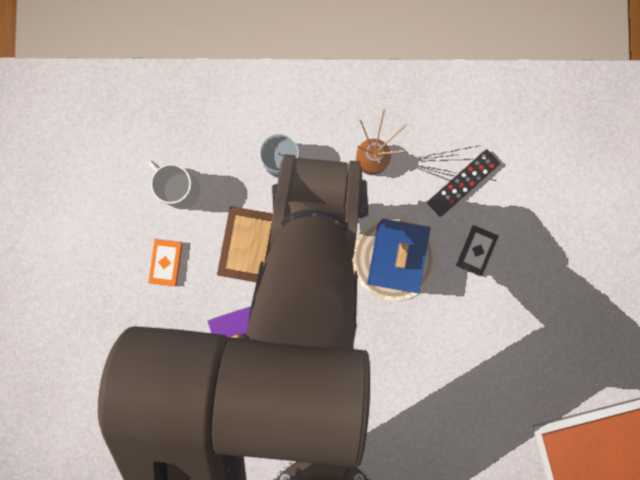

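>>> jog_arm:
  series:
    - {"dx": 0, "dy": 0, "dz": -0.03, "rx": 0, "ry": 0, "rz": 0, "gripper": 1}
    - {"dx": 0, "dy": 0, "dz": -0.025, "rx": 0, "ry": 0, "rz": 0, "gripper": 1}
    - {"dx": 0, "dy": 0, "dz": -0.012, "rx": 0, "ry": 0, "rz": 0, "gripper": 1}
    - {"dx": 0, "dy": 0, "dz": -0.003, "rx": 0, "ry": 0, "rz": 0, "gripper": 1}
    - {"dx": 0, "dy": 0, "dz": 0, "rx": 0, "ry": 0, "rz": 0, "gripper": 1}
    - {"dx": 0, "dy": 0, "dz": 0, "rx": 0, "ry": 0, "rz": 0, "gripper": 0.6}
    - {"dx": 0, "dy": 0, "dz": 0, "rx": 0, "ry": 0, "rz": 0, "gripper": 0.5}
    - {"dx": 0, "dy": 0, "dz": 0, "rx": 0, "ry": 0, "rz": 0, "gripper": 0.4}
    - {"dx": 0, "dy": 0, "dz": 0, "rx": 0, "ry": 0, "rz": 0, "gripper": 0.2}
    - {"dx": 0, "dy": 0, "dz": 0, "rx": 0, "ry": 0, "rz": 0, "gripper": 0.2}
    - {"dx": 0, "dy": 0, "dz": 0, "rx": 0, "ry": 0, "rz": 0, "gripper": 0.2}

```text
t: 10.5
eef_pos: [655.0, 4.9, 13.5]
tcp_rot: [-1.571, -0.0, 1.625]
ft_force: [-0.3, -0.3, 1.4]
opening: 0.63
```

>>> jog_arm:
  series:
    - {"dx": 0, "dy": 0, "dz": 0.015, "rx": 0, "ry": 0, "rz": 0, "gripper": 0.2}
    - {"dx": 0, "dy": 0, "dz": 0.03, "rx": 0, "ry": 0, "rz": 0, "gripper": 0.2}
    - {"dx": 0, "dy": 0, "dz": 0.03, "rx": 0, "ry": 0, "rz": 0, "gripper": 0.2}
    - {"dx": -0.01, "dy": 0.02, "dz": 0, "rx": 0, "ry": 0, "rz": -2, "gripper": 0.2}
    - {"dx": -0.02, "dy": 0.04, "dz": 0, "rx": 0, "ry": 0, "rz": -3, "gripper": 0.2}
    - {"dx": -0.02, "dy": 0.04, "dz": 0, "rx": 0, "ry": 0, "rz": -3, "gripper": 0.2}
    - {"dx": -0.02, "dy": 0.04, "dz": 0, "rx": 0, "ry": 0, "rz": -3, "gripper": 0.2}
    - {"dx": -0.0105, "dy": 0.0165, "dz": 0, "rx": 0, "ry": 0, "rz": -2, "gripper": 0.2}
    - {"dx": 0, "dy": 0, "dz": 0, "rx": 0, "ry": 0, "rz": 0, "gripper": 0.2}
    - {"dx": 0, "dy": 0, "dz": -0.02, "rx": 0, "ry": 0, "rz": 0, "gripper": 0.2}
    - {"dx": 0, "dy": 0, "dz": 0, "rx": 0, "ry": 0, "rz": 0, "gripper": 0.2}
    - {"dx": 0, "dy": 0, "dz": 0, "rx": 0, "ry": 0, "rz": 0, "gripper": 0.2}

```text
t: 11.7
eef_pos: [574.8, 160.6, 68.6]
tcp_rot: [-1.571, 0.0, 1.398]
ft_force: [-0.6, 0.0, -1.4]
opening: 0.626
```

```bash
python3 - <<'E'
from h import *
im=snap("side","side4"); show(im,"z6",(180,170,440,400),2.3)
E
```

```text
(no output)
```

View pics/z6.png

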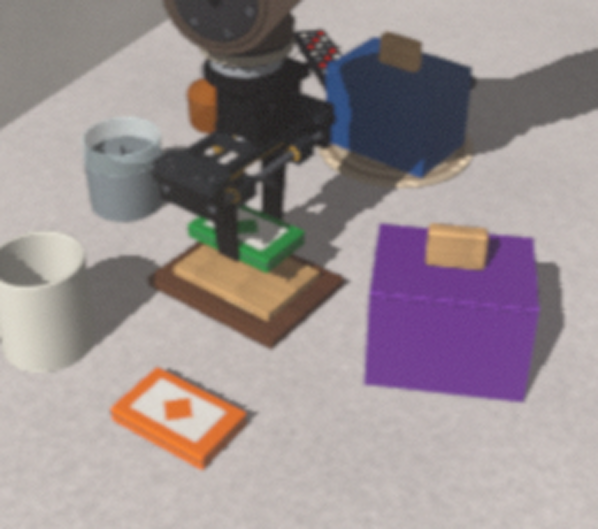

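>>> jog_arm:
  series:
    - {"dx": 0, "dy": 0.0005, "dz": -0.02, "rx": 0, "ry": 0, "rz": 0, "gripper": 0.2}
    - {"dx": 0, "dy": 0, "dz": -0.009, "rx": 0, "ry": 0, "rz": 0, "gripper": 0.2}
    - {"dx": 0, "dy": 0, "dz": -0.003, "rx": 0, "ry": 0, "rz": 0, "gripper": 0.2}
    - {"dx": 0, "dy": 0, "dz": 0, "rx": 0, "ry": 0, "rz": 0, "gripper": 0.2}
    - {"dx": 0, "dy": 0, "dz": 0, "rx": 0, "ry": 0, "rz": 0, "gripper": 0.2}

```text
t: 12.25
eef_pos: [574.7, 161.8, 36.9]
tcp_rot: [-1.571, -0.0, 1.398]
ft_force: [-0.2, -0.6, -1.4]
opening: 0.629
```

>>> jog_arm:
  series:
    - {"dx": 0, "dy": 0, "dz": -0.0012, "rx": 0, "ry": 0, "rz": 0, "gripper": 0.2}
    - {"dx": 0, "dy": 0, "dz": 0, "rx": 0, "ry": 0, "rz": 0, "gripper": 0.2}
    - {"dx": 0, "dy": 0, "dz": 0, "rx": 0, "ry": 0, "rz": 0, "gripper": 0.7}
    - {"dx": 0, "dy": 0, "dz": 0, "rx": 0, "ry": 0, "rz": 0, "gripper": 0.8}
    - {"dx": 0, "dy": 0, "dz": 0, "rx": 0, "ry": 0, "rz": 0, "gripper": 0.9}
    - {"dx": 0, "dy": 0, "dz": 0.02, "rx": 0, "ry": 0, "rz": 0, "gripper": 1}
    - {"dx": 0, "dy": 0, "dz": 0.05, "rx": 0, "ry": 0, "rz": 0, "gripper": 1}
    - {"dx": 0, "dy": 0, "dz": 0.05, "rx": 0, "ry": 0, "rz": 0, "gripper": 1}
    - {"dx": 0, "dy": 0, "dz": 0.04, "rx": 0, "ry": 0, "rz": 0, "gripper": 1}

```text
t: 13.15
eef_pos: [574.5, 161.9, 197.9]
tcp_rot: [-1.572, -0.001, 1.399]
ft_force: [0.6, 0.6, 0.3]
opening: 0.999
```

```bash
python3 - <<'E'
from h import *
RNG["black"]=[((0,0,0),(180,255,75))]
im=snap("top","top5")
for b in blobs(im,"black"): 
    if 440<b[:,0].mean()<510 and 210<b[:,1].mean()<300: print("black",b.mean(0).round(),rect(cast("top",b,16)))
show(im,"z7",(440,210,520,290),6)
im=cv2.imread("pics/top0.png")[:,:,::-1]
for b in blobs(im,"black"): 
    if 440<b[:,0].mean()<510 and 210<b[:,1].mean()<300: print("black",b.mean(0).round(),rect(cast("top",b,16)))
E
```

```text
black [477. 251.] [ 569.5 -339.8   97.5   61.1  -23.2]
black [477. 250.] [ 569.9 -341.2   97.    61.   -23.2]
```

View pics/z7.png

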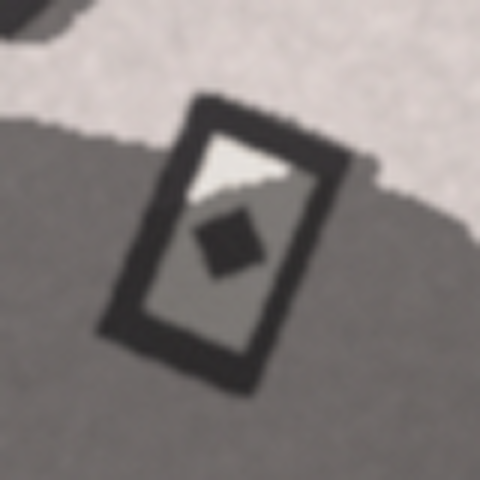

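>>> jog_arm:
  series:
    - {"dx": 0, "dy": -0.025, "dz": 0, "rx": 0, "ry": 0, "rz": -1.3, "gripper": 1}
    - {"dx": 0, "dy": -0.048, "dz": 0, "rx": 0, "ry": 0, "rz": -1.2, "gripper": 1}
    - {"dx": 0, "dy": -0.048, "dz": 0, "rx": 0, "ry": 0, "rz": -1.2, "gripper": 1}
    - {"dx": 0, "dy": -0.048, "dz": 0, "rx": 0, "ry": 0, "rz": -1.2, "gripper": 1}
    - {"dx": 0, "dy": -0.048, "dz": 0, "rx": 0, "ry": 0, "rz": -1.2, "gripper": 1}
    - {"dx": 0, "dy": -0.048, "dz": 0, "rx": 0, "ry": 0, "rz": -1.2, "gripper": 1}
    - {"dx": 0, "dy": -0.048, "dz": 0, "rx": 0, "ry": 0, "rz": -1.2, "gripper": 1}
    - {"dx": 0, "dy": -0.048, "dz": 0, "rx": 0, "ry": 0, "rz": -1.2, "gripper": 1}
    - {"dx": 0, "dy": -0.048, "dz": 0, "rx": 0, "ry": 0, "rz": -1.2, "gripper": 1}
    - {"dx": 0, "dy": -0.048, "dz": 0, "rx": 0, "ry": 0, "rz": -1.2, "gripper": 1}
    - {"dx": -0.004, "dy": -0.046, "dz": 0, "rx": 0, "ry": 0, "rz": -1.2, "gripper": 1}
    - {"dx": 0, "dy": 0, "dz": 0, "rx": 0, "ry": 0, "rz": 0, "gripper": 1}

```text
t: 14.4
eef_pos: [569.3, -346.2, 194.2]
tcp_rot: [-1.571, 0.001, 1.161]
ft_force: [-0.6, 1.0, 0.3]
opening: 1.002
```

>>> jog_arm:
  series:
    - {"dx": 0, "dy": 0, "dz": -0.03, "rx": 0, "ry": 0, "rz": 0, "gripper": 1}
    - {"dx": 0, "dy": 0, "dz": -0.04, "rx": 0, "ry": 0, "rz": 0, "gripper": 1}
    - {"dx": 0, "dy": 0, "dz": -0.04, "rx": 0, "ry": 0, "rz": 0, "gripper": 1}
    - {"dx": 0, "dy": 0, "dz": 0, "rx": 0, "ry": 0, "rz": 0, "gripper": 1}
    - {"dx": 0, "dy": 0, "dz": 0, "rx": 0, "ry": 0, "rz": 0, "gripper": 1}

```text
t: 14.9
eef_pos: [570.6, -340.8, 85.5]
tcp_rot: [-1.57, -0.0, 1.167]
ft_force: [0.5, -0.4, 1.1]
opening: 1.002
```

```bash
python3 - <<'E'
from h import *
im=snap("side","side6"); show(im,"z8",(240,60,480,270),2.3)
im=snap("top","top6")
for c in("orange","green"):
    for b in blobs(im,c): print(c,b.mean(0).round(),rect(cast("top",b,16 if c=="orange" else 38)))
E
```

```text
orange [609. 449.] [ 152.  -612.3  148.7  145.9  -90. ]
orange [165. 262.] [541.9 343.2  94.3  57.   -7. ]
orange [635.  28.] [1071.  -701.2  132.2   22.7   -1.7]
green [248. 244.] [580.5 159.7  93.4  56.5  -9.8]
```

View pics/z8.png

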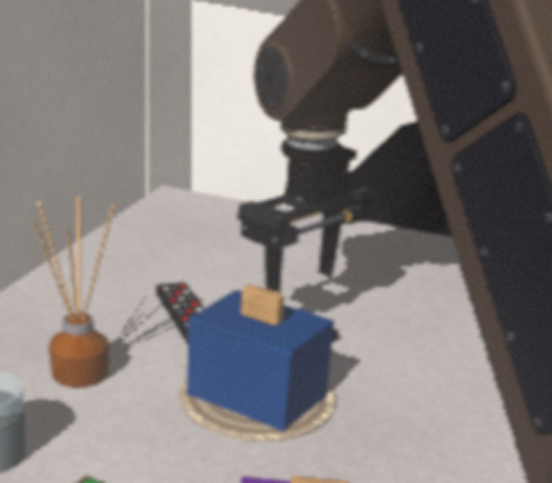

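View pics/top6.png

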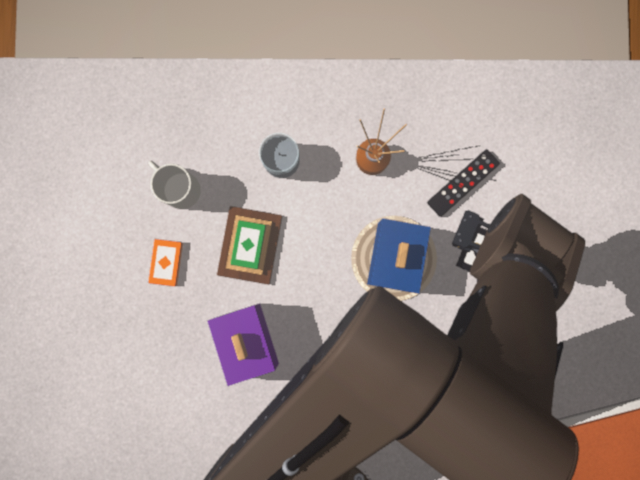

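>>> jog_arm:
  series:
    - {"dx": 0, "dy": 0, "dz": -0.03, "rx": 0, "ry": 0, "rz": 0, "gripper": 1}
    - {"dx": 0, "dy": 0, "dz": -0.025, "rx": 0, "ry": 0, "rz": 0, "gripper": 1}
    - {"dx": 0, "dy": 0, "dz": -0.013, "rx": 0, "ry": 0, "rz": 0, "gripper": 1}
    - {"dx": 0, "dy": 0, "dz": -0.003, "rx": 0, "ry": 0, "rz": 0, "gripper": 1}
    - {"dx": 0, "dy": 0, "dz": 0, "rx": 0, "ry": 0, "rz": 0, "gripper": 1}
    - {"dx": 0, "dy": 0, "dz": 0, "rx": 0, "ry": 0, "rz": 0, "gripper": 0.6}
    - {"dx": 0, "dy": 0, "dz": 0, "rx": 0, "ry": 0, "rz": 0, "gripper": 0.5}
    - {"dx": 0, "dy": 0, "dz": 0, "rx": 0, "ry": 0, "rz": 0, "gripper": 0.4}
    - {"dx": 0, "dy": 0, "dz": 0, "rx": 0, "ry": 0, "rz": 0, "gripper": 0.2}
    - {"dx": 0, "dy": 0, "dz": 0, "rx": 0, "ry": 0, "rz": 0, "gripper": 0.2}
    - {"dx": 0, "dy": 0, "dz": 0, "rx": 0, "ry": 0, "rz": 0, "gripper": 0.2}

```text
t: 16.1
eef_pos: [570.4, -341.2, 14.3]
tcp_rot: [-1.571, -0.0, 1.166]
ft_force: [0.1, 0.7, 2.6]
opening: 0.626
```

>>> jog_arm:
  series:
    - {"dx": 0, "dy": 0, "dz": 0.015, "rx": 0, "ry": 0, "rz": 0, "gripper": 0.2}
    - {"dx": 0, "dy": 0, "dz": 0.04, "rx": 0, "ry": 0, "rz": 0, "gripper": 0.2}
    - {"dx": 0, "dy": 0, "dz": 0.045, "rx": 0, "ry": 0, "rz": 0, "gripper": 0.2}
    - {"dx": 0, "dy": 0, "dz": 0.045, "rx": 0, "ry": 0, "rz": 0, "gripper": 0.2}
    - {"dx": 0, "dy": 0, "dz": 0.04, "rx": 0, "ry": 0, "rz": 0, "gripper": 0.2}
    - {"dx": 0, "dy": 0, "dz": 0, "rx": 0, "ry": 0, "rz": 0, "gripper": 0.2}

```text
t: 16.7
eef_pos: [571.9, -342.1, 206.2]
tcp_rot: [-1.58, 0.002, 1.166]
ft_force: [0.4, -0.5, -0.9]
opening: 0.626
```

>>> jog_arm:
  series:
    - {"dx": 0.001, "dy": 0.025, "dz": 0, "rx": 0, "ry": 0, "rz": 1.3, "gripper": 0.2}
    - {"dx": 0.001, "dy": 0.047, "dz": 0, "rx": 0, "ry": 0, "rz": 1.2, "gripper": 0.2}
    - {"dx": 0.001, "dy": 0.047, "dz": 0, "rx": 0, "ry": 0, "rz": 1.2, "gripper": 0.2}
    - {"dx": 0.001, "dy": 0.047, "dz": 0, "rx": 0, "ry": 0, "rz": 1.2, "gripper": 0.2}
    - {"dx": 0.001, "dy": 0.047, "dz": 0, "rx": 0, "ry": 0, "rz": 1.2, "gripper": 0.2}
    - {"dx": 0.001, "dy": 0.047, "dz": 0, "rx": 0, "ry": 0, "rz": 1.2, "gripper": 0.2}
    - {"dx": 0.001, "dy": 0.047, "dz": 0, "rx": 0, "ry": 0, "rz": 1.2, "gripper": 0.2}
    - {"dx": 0.001, "dy": 0.047, "dz": 0, "rx": 0, "ry": 0, "rz": 1.2, "gripper": 0.2}
    - {"dx": 0.001, "dy": 0.047, "dz": 0, "rx": 0, "ry": 0, "rz": 1.2, "gripper": 0.2}
    - {"dx": 0.001, "dy": 0.047, "dz": 0, "rx": 0, "ry": 0, "rz": 1.2, "gripper": 0.2}
    - {"dx": 0, "dy": 0.045, "dz": 0, "rx": 0, "ry": 0, "rz": 1.2, "gripper": 0.2}
    - {"dx": 0, "dy": 0.008, "dz": 0, "rx": 0, "ry": 0, "rz": 0, "gripper": 0.2}

```text
t: 17.9
eef_pos: [579.5, 163.9, 199.0]
tcp_rot: [-1.57, -0.001, 1.403]
ft_force: [0.4, -0.6, -1.4]
opening: 0.628
```

>>> jog_arm:
  series:
    - {"dx": 0, "dy": 0, "dz": -0.03, "rx": 0, "ry": 0, "rz": 0, "gripper": 0.2}
    - {"dx": 0, "dy": 0, "dz": -0.045, "rx": 0, "ry": 0, "rz": 0, "gripper": 0.2}
    - {"dx": 0, "dy": 0, "dz": -0.035, "rx": 0, "ry": 0, "rz": 0, "gripper": 0.2}
    - {"dx": 0, "dy": 0, "dz": -0.01, "rx": 0, "ry": 0, "rz": 0, "gripper": 0.2}
    - {"dx": 0, "dy": 0, "dz": 0, "rx": 0, "ry": 0, "rz": 0, "gripper": 0.2}
    - {"dx": 0, "dy": 0, "dz": 0, "rx": 0, "ry": 0, "rz": 0, "gripper": 0.2}

```text
t: 18.5
eef_pos: [581.1, 159.7, 80.5]
tcp_rot: [-1.572, -0.001, 1.398]
ft_force: [-0.4, -0.2, -0.8]
opening: 0.63
```

```bash
python3 - <<'E'
from h import *
im=snap("side","side7"); show(im,"z9",(180,170,440,400),2.3)
E
```

```text
(no output)
```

View pics/z9.png

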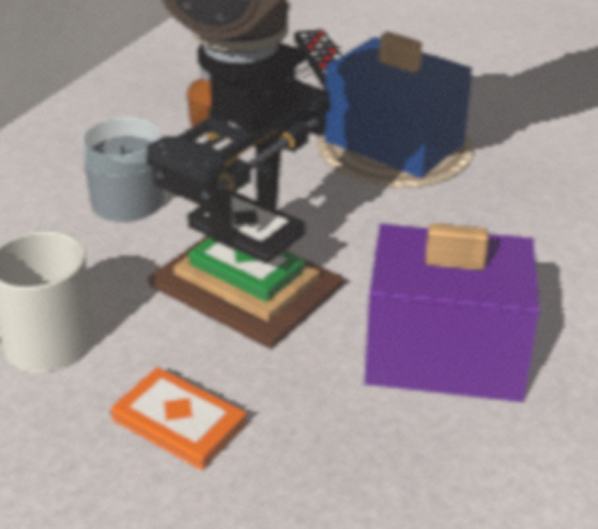

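>>> jog_arm:
  series:
    - {"dx": 0, "dy": 0, "dz": -0.015, "rx": 0, "ry": 0, "rz": 0, "gripper": 0.2}
    - {"dx": 0, "dy": 0, "dz": -0.009, "rx": 0, "ry": 0, "rz": 0, "gripper": 0.2}
    - {"dx": 0, "dy": 0, "dz": -0.003, "rx": 0, "ry": 0, "rz": 0, "gripper": 0.2}
    - {"dx": 0, "dy": 0, "dz": 0, "rx": 0, "ry": 0, "rz": 0, "gripper": 0.2}
    - {"dx": 0, "dy": 0, "dz": 0, "rx": 0, "ry": 0, "rz": 0, "gripper": 0.2}
    - {"dx": 0, "dy": 0, "dz": 0, "rx": 0, "ry": 0, "rz": 0, "gripper": 0.2}

```text
t: 19.15
eef_pos: [580.6, 159.9, 52.5]
tcp_rot: [-1.571, -0.0, 1.398]
ft_force: [0.1, -0.3, -1.4]
opening: 0.629
```

>>> jog_arm:
  series:
    - {"dx": 0, "dy": 0, "dz": -0.0005, "rx": 0, "ry": 0, "rz": 0, "gripper": 0.2}
    - {"dx": 0, "dy": 0, "dz": 0, "rx": 0, "ry": 0, "rz": 0, "gripper": 0.2}
    - {"dx": 0, "dy": 0, "dz": 0, "rx": 0, "ry": 0, "rz": 0, "gripper": 0.7}
    - {"dx": 0, "dy": 0, "dz": 0, "rx": 0, "ry": 0, "rz": 0, "gripper": 0.8}
    - {"dx": 0, "dy": 0, "dz": 0, "rx": 0, "ry": 0, "rz": 0, "gripper": 0.9}
    - {"dx": 0, "dy": 0, "dz": 0.02, "rx": 0, "ry": 0, "rz": 0, "gripper": 1}
    - {"dx": 0, "dy": 0, "dz": 0.05, "rx": 0, "ry": 0, "rz": 0, "gripper": 1}
    - {"dx": 0, "dy": 0, "dz": 0.04, "rx": 0, "ry": 0, "rz": 0, "gripper": 1}

```text
t: 19.95
eef_pos: [580.3, 159.9, 163.1]
tcp_rot: [-1.57, 0.0, 1.398]
ft_force: [-0.5, -0.2, -0.4]
opening: 0.989
```

```bash
python3 - <<'E'
from h import *
im=snap("side","side8"); show(im,"z10",(180,170,440,400),2.3)
im=snap("top","top8")
for c in ("orange",):
    for b in blobs(im,c): print(c,b.mean(0).round(),rect(cast("top",b,16 if c=="orange" else 38)))
E
```

```text
orange [603. 463.] [ 122.3 -592.1  185.5   86.5  -90. ]
orange [635.  28.] [1070.1 -701.1  134.1   22.7   -1.7]
```

View pics/z10.png

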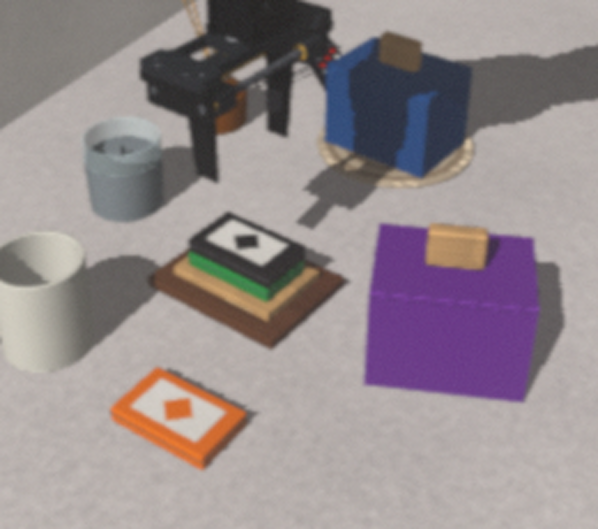

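View pics/top8.png

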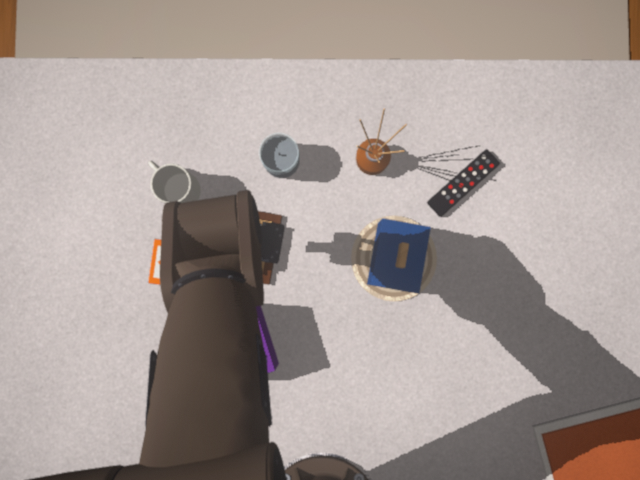

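>>> jog_arm:
  series:
    - {"dx": -0.006, "dy": 0.03, "dz": 0, "rx": 0, "ry": 0, "rz": 0.7, "gripper": 1}
    - {"dx": -0.01, "dy": 0.046, "dz": 0, "rx": 0, "ry": 0, "rz": 0.7, "gripper": 1}
    - {"dx": -0.01, "dy": 0.046, "dz": 0, "rx": 0, "ry": 0, "rz": 0.7, "gripper": 1}
    - {"dx": -0.0085, "dy": 0.042, "dz": 0, "rx": 0, "ry": 0, "rz": 0.8, "gripper": 1}
    - {"dx": -0.004, "dy": 0.0195, "dz": 0, "rx": 0, "ry": 0, "rz": 0, "gripper": 1}
    - {"dx": 0, "dy": 0, "dz": -0.035, "rx": 0, "ry": 0, "rz": 0, "gripper": 1}
    - {"dx": 0, "dy": 0, "dz": -0.045, "rx": 0, "ry": 0, "rz": 0, "gripper": 1}
    - {"dx": 0, "dy": 0, "dz": 0, "rx": 0, "ry": 0, "rz": 0, "gripper": 1}
    - {"dx": 0, "dy": 0, "dz": 0, "rx": 0, "ry": 0, "rz": 0, "gripper": 1}

```text
t: 20.95
eef_pos: [541.8, 343.2, 81.4]
tcp_rot: [-1.569, 0.001, 1.449]
ft_force: [-0.1, 0.2, 0.4]
opening: 1.003
```

```bash
python3 - <<'E'
from h import *
im=snap("side","side9"); show(im,"z11",(140,170,400,400),2.3)
im=snap("top","top9");show(im,"z12",(110,180,310,300),4)
E
```

```text
(no output)
```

View pics/z11.png

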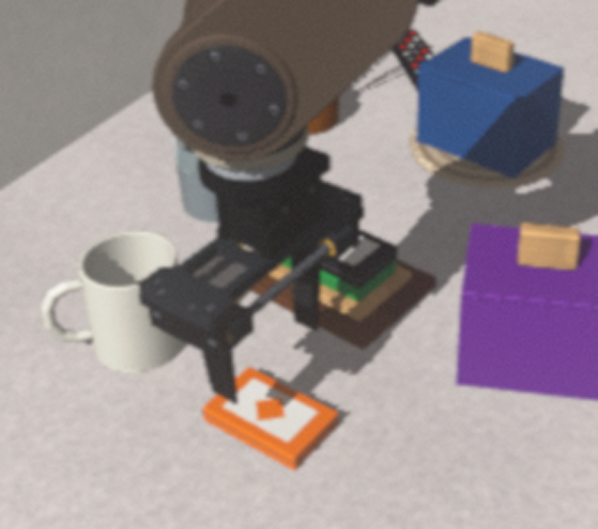

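View pics/z12.png

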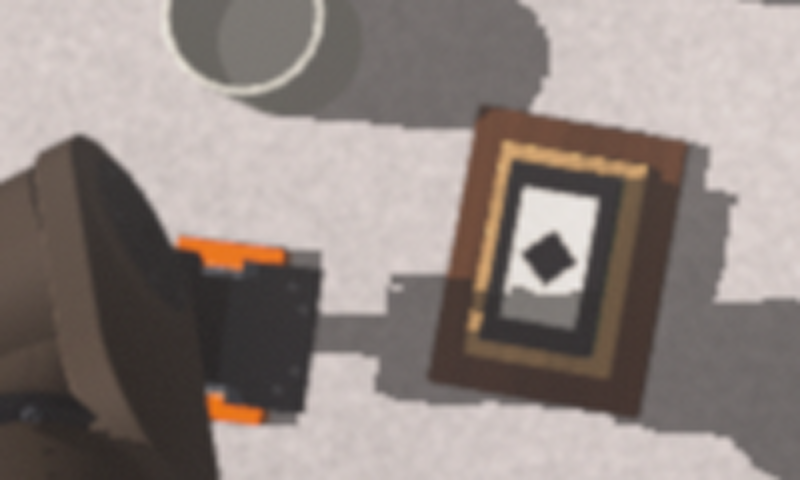

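>>> jog_arm:
  series:
    - {"dx": 0, "dy": 0, "dz": -0.03, "rx": 0, "ry": 0, "rz": 0, "gripper": 1}
    - {"dx": 0, "dy": 0, "dz": -0.022, "rx": 0, "ry": 0, "rz": 0, "gripper": 1}
    - {"dx": 0, "dy": 0, "dz": -0.012, "rx": 0, "ry": 0, "rz": 0, "gripper": 1}
    - {"dx": 0, "dy": 0, "dz": -0.004, "rx": 0, "ry": 0, "rz": 0, "gripper": 1}
    - {"dx": 0, "dy": 0, "dz": 0, "rx": 0, "ry": 0, "rz": 0, "gripper": 1}
    - {"dx": 0, "dy": 0, "dz": 0, "rx": 0, "ry": 0, "rz": 0, "gripper": 0.6}
    - {"dx": 0, "dy": 0, "dz": 0, "rx": 0, "ry": 0, "rz": 0, "gripper": 0.5}
    - {"dx": 0, "dy": 0, "dz": 0, "rx": 0, "ry": 0, "rz": 0, "gripper": 0.4}
    - {"dx": 0, "dy": 0, "dz": 0, "rx": 0, "ry": 0, "rz": 0, "gripper": 0.2}
    - {"dx": 0, "dy": 0, "dz": 0, "rx": 0, "ry": 0, "rz": 0, "gripper": 0.2}
    - {"dx": 0, "dy": 0, "dz": 0, "rx": 0, "ry": 0, "rz": 0, "gripper": 0.2}

```text
t: 22.15
eef_pos: [542.0, 343.5, 13.8]
tcp_rot: [-1.571, -0.0, 1.449]
ft_force: [0.2, 0.6, 2.4]
opening: 0.63
```

>>> jog_arm:
  series:
    - {"dx": 0, "dy": 0, "dz": 0.015, "rx": 0, "ry": 0, "rz": 0, "gripper": 0.2}
    - {"dx": 0, "dy": 0, "dz": 0.035, "rx": 0, "ry": 0, "rz": 0, "gripper": 0.2}
    - {"dx": 0, "dy": 0, "dz": 0.045, "rx": 0, "ry": 0, "rz": 0, "gripper": 0.2}
    - {"dx": 0.006, "dy": -0.03, "dz": 0, "rx": 0, "ry": 0, "rz": -0.7, "gripper": 0.2}
    - {"dx": 0.01, "dy": -0.045, "dz": 0, "rx": 0, "ry": 0, "rz": -0.7, "gripper": 0.2}
    - {"dx": 0.01, "dy": -0.046, "dz": 0, "rx": 0, "ry": 0, "rz": -0.7, "gripper": 0.2}
    - {"dx": 0.0085, "dy": -0.0425, "dz": 0, "rx": 0, "ry": 0, "rz": -0.8, "gripper": 0.2}
    - {"dx": 0.004, "dy": -0.02, "dz": 0, "rx": 0, "ry": 0, "rz": 0, "gripper": 0.2}
    - {"dx": 0, "dy": 0, "dz": -0.02, "rx": 0, "ry": 0, "rz": 0, "gripper": 0.2}
    - {"dx": 0, "dy": 0, "dz": 0, "rx": 0, "ry": 0, "rz": 0, "gripper": 0.2}
    - {"dx": 0, "dy": 0, "dz": 0, "rx": 0, "ry": 0, "rz": 0, "gripper": 0.2}
    - {"dx": 0, "dy": 0, "dz": 0, "rx": 0, "ry": 0, "rz": 0, "gripper": 0.2}

```text
t: 23.35
eef_pos: [580.5, 160.5, 89.5]
tcp_rot: [-1.572, -0.0, 1.399]
ft_force: [0.3, 0.1, -0.4]
opening: 0.629
```

>>> jog_arm:
  series:
    - {"dx": 0, "dy": -0.0003, "dz": -0.012, "rx": 0, "ry": 0, "rz": 0, "gripper": 0.2}
    - {"dx": 0, "dy": 0, "dz": -0.006, "rx": 0, "ry": 0, "rz": 0, "gripper": 0.2}
    - {"dx": 0, "dy": 0, "dz": -0.0025, "rx": 0, "ry": 0, "rz": 0, "gripper": 0.2}
    - {"dx": 0, "dy": 0, "dz": 0, "rx": 0, "ry": 0, "rz": 0, "gripper": 0.2}
    - {"dx": 0, "dy": 0, "dz": 0, "rx": 0, "ry": 0, "rz": 0, "gripper": 0.2}

```text
t: 23.85
eef_pos: [580.3, 159.6, 67.8]
tcp_rot: [-1.57, 0.0, 1.399]
ft_force: [-0.1, -0.7, -1.1]
opening: 0.623
```

>>> jog_arm:
  series:
    - {"dx": 0, "dy": 0, "dz": -0.0005, "rx": 0, "ry": 0, "rz": 0, "gripper": 0.2}
    - {"dx": 0, "dy": 0, "dz": 0, "rx": 0, "ry": 0, "rz": 0, "gripper": 0.7}
    - {"dx": 0, "dy": 0, "dz": 0, "rx": 0, "ry": 0, "rz": 0, "gripper": 0.8}
    - {"dx": 0, "dy": 0, "dz": 0, "rx": 0, "ry": 0, "rz": 0, "gripper": 0.9}
    - {"dx": 0, "dy": 0, "dz": 0.02, "rx": 0, "ry": 0, "rz": 0, "gripper": 1}
    - {"dx": 0, "dy": 0, "dz": 0.05, "rx": 0, "ry": 0, "rz": 0, "gripper": 1}
    - {"dx": 0, "dy": 0, "dz": 0.05, "rx": 0, "ry": 0, "rz": 0, "gripper": 1}
    - {"dx": 0, "dy": 0, "dz": 0.02, "rx": 0, "ry": 0, "rz": 0, "gripper": 1}
    - {"dx": 0, "dy": 0, "dz": 0, "rx": 0, "ry": 0, "rz": 0, "gripper": 1}

```text
t: 24.75
eef_pos: [581.5, 159.8, 211.0]
tcp_rot: [-1.576, -0.002, 1.399]
ft_force: [-0.5, -0.5, -0.8]
opening: 0.994
```

>>> jog_arm:
  series:
    - {"dx": -0.002, "dy": -0.03, "dz": 0, "rx": 0, "ry": 0, "rz": 0, "gripper": 1}
    - {"dx": -0.004, "dy": -0.045, "dz": 0, "rx": 0, "ry": 0, "rz": 0, "gripper": 1}
    - {"dx": -0.004, "dy": -0.045, "dz": 0, "rx": 0, "ry": 0, "rz": 0, "gripper": 1}
    - {"dx": -0.004, "dy": -0.045, "dz": 0, "rx": 0, "ry": 0, "rz": 0, "gripper": 1}
    - {"dx": -0.004, "dy": -0.045, "dz": 0, "rx": 0, "ry": 0, "rz": 0, "gripper": 1}
    - {"dx": -0.004, "dy": -0.045, "dz": 0, "rx": 0, "ry": 0, "rz": 0, "gripper": 1}
    - {"dx": -0.003, "dy": -0.04, "dz": 0, "rx": 0, "ry": 0, "rz": 0, "gripper": 1}
    - {"dx": -0.002, "dy": -0.024, "dz": 0, "rx": 0, "ry": 0, "rz": 0, "gripper": 1}
    - {"dx": 0, "dy": 0, "dz": 0, "rx": 0, "ry": 0, "rz": 0, "gripper": 1}
    - {"dx": 0, "dy": 0, "dz": 0, "rx": 0, "ry": 0, "rz": 0, "gripper": 1}

```text
t: 25.75
eef_pos: [552.9, -159.4, 206.4]
tcp_rot: [-1.569, -0.001, 1.397]
ft_force: [0.4, -0.0, 0.2]
opening: 1.002
```

```bash
python3 - <<'E'
from h import *
im=snap("side","side10"); show(im,"z13",(180,100,440,330),2.3)
im=snap("top","top10")
for c in ("orange",):
    for b in blobs(im,c): print(c,b.mean(0).round(),rect(cast("top",b,70)))
RNG["black"]=[((0,0,0),(180,255,75))]
E
```

```text
orange [601. 466.] [ 135.8 -564.6  181.1   76.6  -90. ]
orange [246. 243.] [580.3 158.9  96.7  59.   -9.9]
orange [635.  28.] [1046.6 -670.9  126.5   21.7   -1.7]
```

View pics/z13.png

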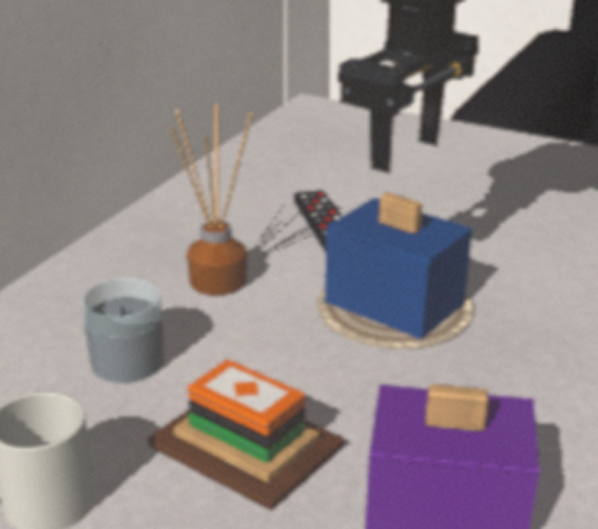

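View pics/top10.png

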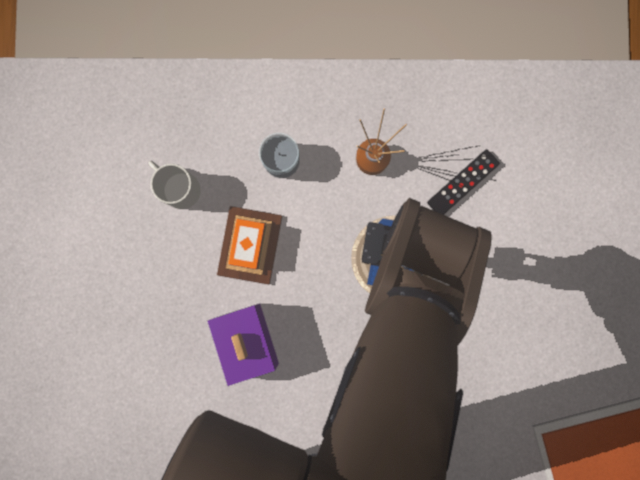

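The top view shows the three-case pile, with orange on top at pixel (246,243), centred on the base. The side view shows it square and the cover upright on the mat. I'll grip the cover next.

>>> jog_arm:
  series:
    - {"dx": 0.0005, "dy": 0.0005, "dz": -0.03, "rx": 0, "ry": 0, "rz": -0.3, "gripper": 1}
    - {"dx": 0, "dy": 0, "dz": -0.03, "rx": 0, "ry": 0, "rz": 0, "gripper": 1}
    - {"dx": 0, "dy": 0, "dz": -0.021, "rx": 0, "ry": 0, "rz": 0, "gripper": 1}
    - {"dx": 0, "dy": 0, "dz": 0, "rx": 0, "ry": 0, "rz": 0, "gripper": 1}
    - {"dx": 0, "dy": 0, "dz": 0, "rx": 0, "ry": 0, "rz": 0, "gripper": 0.5}
    - {"dx": 0, "dy": 0, "dz": 0, "rx": 0, "ry": 0, "rz": 0, "gripper": 0}
    - {"dx": 0, "dy": 0, "dz": 0, "rx": 0, "ry": 0, "rz": 0, "gripper": 0}
    - {"dx": 0, "dy": 0, "dz": 0, "rx": 0, "ry": 0, "rz": 0, "gripper": 0}
    - {"dx": 0, "dy": 0, "dz": 0, "rx": 0, "ry": 0, "rz": 0, "gripper": 0}
    - {"dx": 0, "dy": 0, "dz": 0, "rx": 0, "ry": 0, "rz": 0, "gripper": 0}
    - {"dx": 0, "dy": 0, "dz": 0, "rx": 0, "ry": 0, "rz": 0, "gripper": 0}

```text
t: 26.95
eef_pos: [553.9, -159.0, 126.7]
tcp_rot: [-1.571, -0.0, 1.393]
ft_force: [-1.4, 0.1, -0.0]
opening: 0.468
```

>>> jog_arm:
  series:
    - {"dx": 0, "dy": 0, "dz": 0, "rx": 0, "ry": 0, "rz": 0, "gripper": 0}
    - {"dx": 0, "dy": 0, "dz": 0, "rx": 0, "ry": 0, "rz": 0, "gripper": 0}
    - {"dx": 0, "dy": 0, "dz": 0, "rx": 0, "ry": 0, "rz": 0, "gripper": 0}
    - {"dx": 0, "dy": 0, "dz": 0, "rx": 0, "ry": 0, "rz": 0, "gripper": 0}
    - {"dx": 0, "dy": 0, "dz": 0, "rx": 0, "ry": 0, "rz": 0, "gripper": 0}
    - {"dx": 0, "dy": 0, "dz": 0, "rx": 0, "ry": 0, "rz": 0, "gripper": 0}

```text
t: 27.55
eef_pos: [553.9, -159.0, 126.5]
tcp_rot: [-1.571, -0.0, 1.393]
ft_force: [0.4, -0.7, -0.0]
opening: 0.167
```

>>> jog_arm:
  series:
    - {"dx": 0, "dy": 0, "dz": 0.015, "rx": 0, "ry": 0, "rz": 0, "gripper": 0}
    - {"dx": 0, "dy": 0, "dz": 0.025, "rx": 0, "ry": 0, "rz": 0, "gripper": 0}
    - {"dx": 0, "dy": 0, "dz": 0.03, "rx": 0, "ry": 0, "rz": 0, "gripper": 0}
    - {"dx": 0, "dy": 0, "dz": 0.03, "rx": 0, "ry": 0, "rz": 0, "gripper": 0}
    - {"dx": 0, "dy": 0, "dz": 0.01, "rx": 0, "ry": 0, "rz": 0, "gripper": 0}
    - {"dx": 0, "dy": 0, "dz": 0, "rx": 0, "ry": 0, "rz": 0, "gripper": 0}

```text
t: 28.15
eef_pos: [554.1, -159.0, 237.3]
tcp_rot: [-1.573, 0.0, 1.393]
ft_force: [0.7, 0.5, -2.5]
opening: 0.165
```

>>> jog_arm:
  series:
    - {"dx": 0.0015, "dy": 0.02, "dz": 0, "rx": 0, "ry": 0, "rz": 0.3, "gripper": 0}
    - {"dx": 0.003, "dy": 0.035, "dz": 0, "rx": 0, "ry": 0, "rz": 0, "gripper": 0}
    - {"dx": 0.003, "dy": 0.035, "dz": 0, "rx": 0, "ry": 0, "rz": 0, "gripper": 0}
    - {"dx": 0.003, "dy": 0.035, "dz": 0, "rx": 0, "ry": 0, "rz": 0, "gripper": 0}
    - {"dx": 0.003, "dy": 0.035, "dz": 0, "rx": 0, "ry": 0, "rz": 0, "gripper": 0}
    - {"dx": 0.003, "dy": 0.035, "dz": 0, "rx": 0, "ry": 0, "rz": 0, "gripper": 0}
    - {"dx": 0.003, "dy": 0.035, "dz": 0, "rx": 0, "ry": 0, "rz": 0, "gripper": 0}
    - {"dx": 0.003, "dy": 0.035, "dz": 0, "rx": 0, "ry": 0, "rz": 0, "gripper": 0}
    - {"dx": 0.003, "dy": 0.035, "dz": 0, "rx": 0, "ry": 0, "rz": 0, "gripper": 0}
    - {"dx": 0.001, "dy": 0.019, "dz": 0, "rx": 0, "ry": 0, "rz": 0, "gripper": 0}
    - {"dx": 0, "dy": 0, "dz": 0, "rx": 0, "ry": 0, "rz": 0, "gripper": 0}
    - {"dx": 0, "dy": 0, "dz": 0, "rx": 0, "ry": 0, "rz": 0, "gripper": 0}

```text
t: 29.35
eef_pos: [579.8, 160.0, 234.9]
tcp_rot: [-1.568, 0.001, 1.399]
ft_force: [-0.4, -1.2, -1.9]
opening: 0.168
```

```bash
python3 - <<'E'
from h import *
im=snap("side","side11"); show(im,"z14",(180,130,440,360),2.3)
im=snap("top","top11");print(env.state()['eef_pos'],env.state()['tcp_rot'])
E
```

```text
[580.16104921 159.1794566  235.65753542] [-1.56947884e+00  5.93546848e-04  1.39789488e+00]
```

View pics/z14.png

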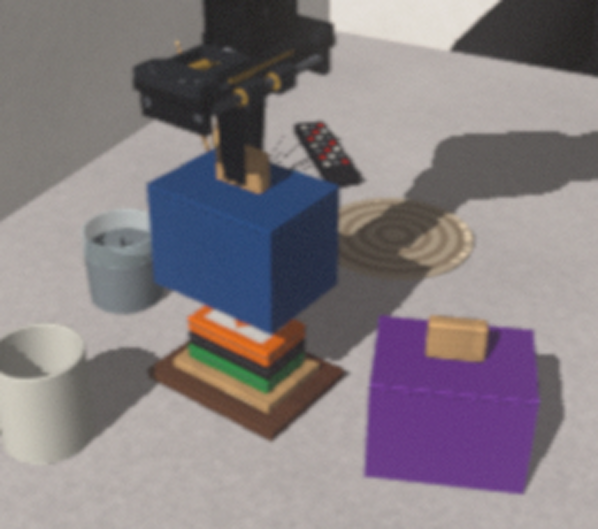

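>>> jog_arm:
  series:
    - {"dx": 0.0003, "dy": 0.0005, "dz": -0.02, "rx": 0, "ry": 0, "rz": 0, "gripper": 0}
    - {"dx": 0, "dy": 0, "dz": -0.02, "rx": 0, "ry": 0, "rz": 0, "gripper": 0}
    - {"dx": 0, "dy": 0, "dz": -0.02, "rx": 0, "ry": 0, "rz": 0, "gripper": 0}
    - {"dx": 0, "dy": 0, "dz": -0.015, "rx": 0, "ry": 0, "rz": 0, "gripper": 0}
    - {"dx": 0, "dy": 0, "dz": 0, "rx": 0, "ry": 0, "rz": 0, "gripper": 0}
    - {"dx": 0, "dy": 0, "dz": 0, "rx": 0, "ry": 0, "rz": 0, "gripper": 0}

```text
t: 30.05
eef_pos: [580.9, 159.8, 161.8]
tcp_rot: [-1.571, 0.0, 1.397]
ft_force: [0.9, -0.2, -1.3]
opening: 0.167
```

>>> jog_arm:
  series:
    - {"dx": 0, "dy": 0, "dz": -0.008, "rx": 0, "ry": 0, "rz": 0, "gripper": 0}
    - {"dx": 0, "dy": 0, "dz": -0.005, "rx": 0, "ry": 0, "rz": 0, "gripper": 0}
    - {"dx": 0, "dy": 0, "dz": 0, "rx": 0, "ry": 0, "rz": 0, "gripper": 0}
    - {"dx": 0, "dy": 0, "dz": 0, "rx": 0, "ry": 0, "rz": 0, "gripper": 0}

```text
t: 30.45
eef_pos: [580.7, 160.6, 148.7]
tcp_rot: [-1.571, -0.0, 1.399]
ft_force: [-0.7, -0.8, -2.1]
opening: 0.167
```

>>> jog_arm:
  series:
    - {"dx": 0, "dy": -0.0005, "dz": -0.005, "rx": 0, "ry": 0, "rz": 0, "gripper": 0}
    - {"dx": 0, "dy": 0, "dz": -0.004, "rx": 0, "ry": 0, "rz": 0, "gripper": 0}
    - {"dx": 0, "dy": 0, "dz": -0.003, "rx": 0, "ry": 0, "rz": 0, "gripper": 0}
    - {"dx": 0, "dy": 0, "dz": -0.001, "rx": 0, "ry": 0, "rz": 0, "gripper": 0}
    - {"dx": 0, "dy": 0, "dz": 0, "rx": 0, "ry": 0, "rz": 0, "gripper": 0}
    - {"dx": 0, "dy": 0, "dz": 0, "rx": 0, "ry": 0, "rz": 0, "gripper": 0}

```text
t: 31.05
eef_pos: [580.7, 160.1, 135.6]
tcp_rot: [-1.571, -0.0, 1.398]
ft_force: [-0.2, 0.2, -2.6]
opening: 0.167
```

>>> jog_arm:
  series:
    - {"dx": 0, "dy": 0, "dz": -0.001, "rx": 0, "ry": 0, "rz": 0, "gripper": 0}
    - {"dx": 0, "dy": 0, "dz": -0.0003, "rx": 0, "ry": 0, "rz": 0, "gripper": 0}
    - {"dx": 0, "dy": 0, "dz": 0, "rx": 0, "ry": 0, "rz": 0, "gripper": 0}
    - {"dx": 0, "dy": 0, "dz": 0, "rx": 0, "ry": 0, "rz": 0, "gripper": 0}

```text
t: 31.45
eef_pos: [580.8, 160.1, 134.5]
tcp_rot: [-1.571, -0.0, 1.398]
ft_force: [0.3, -0.6, 2.2]
opening: 0.167
```

Contact came at the seated height, with the force changing from -2.6 to +2.2 N. I'll release and back away.

>>> jog_arm:
  series:
    - {"dx": 0, "dy": 0, "dz": 0, "rx": 0, "ry": 0, "rz": 0, "gripper": 0.4}
    - {"dx": 0, "dy": 0, "dz": 0, "rx": 0, "ry": 0, "rz": 0, "gripper": 0.6}
    - {"dx": 0, "dy": 0, "dz": 0, "rx": 0, "ry": 0, "rz": 0, "gripper": 0.8}
    - {"dx": 0, "dy": 0, "dz": 0, "rx": 0, "ry": 0, "rz": 0, "gripper": 0.8}
    - {"dx": 0, "dy": 0, "dz": 0.02, "rx": 0, "ry": 0, "rz": 0, "gripper": 0.8}
    - {"dx": 0, "dy": 0, "dz": 0.04, "rx": 0, "ry": 0, "rz": 0, "gripper": 0.8}
    - {"dx": 0, "dy": 0, "dz": 0.04, "rx": 0, "ry": 0, "rz": 0, "gripper": 0.8}
    - {"dx": 0, "dy": 0, "dz": 0.02, "rx": 0, "ry": 0, "rz": 0, "gripper": 0.8}

```text
t: 32.25
eef_pos: [581.3, 160.2, 257.7]
tcp_rot: [-1.575, -0.001, 1.399]
ft_force: [0.1, -0.1, 0.9]
opening: 0.77
```

>>> jog_arm:
  series:
    - {"dx": -0.002, "dy": -0.03, "dz": 0, "rx": 0, "ry": 0, "rz": 0, "gripper": 0.8}
    - {"dx": -0.004, "dy": -0.045, "dz": 0, "rx": 0, "ry": 0, "rz": 0, "gripper": 0.8}
    - {"dx": -0.004, "dy": -0.045, "dz": 0, "rx": 0, "ry": 0, "rz": 0, "gripper": 0.8}
    - {"dx": -0.004, "dy": -0.045, "dz": 0, "rx": 0, "ry": 0, "rz": 0, "gripper": 0.8}
    - {"dx": -0.004, "dy": -0.045, "dz": 0, "rx": 0, "ry": 0, "rz": 0, "gripper": 0.8}
    - {"dx": -0.004, "dy": -0.045, "dz": 0, "rx": 0, "ry": 0, "rz": 0, "gripper": 0.8}
    - {"dx": -0.003, "dy": -0.045, "dz": 0, "rx": 0, "ry": 0, "rz": 0, "gripper": 0.8}
    - {"dx": -0.002, "dy": -0.024, "dz": 0, "rx": 0, "ry": 0, "rz": 0, "gripper": 0.8}
    - {"dx": 0, "dy": 0, "dz": 0, "rx": 0, "ry": 0, "rz": 0, "gripper": 0.8}

```text
t: 33.15
eef_pos: [553.3, -166.8, 254.1]
tcp_rot: [-1.571, 0.0, 1.395]
ft_force: [0.4, 0.8, -0.5]
opening: 0.8
```

```bash
python3 - <<'E'
from h import *
im=snap("side","side12"); show(im,"z15",(160,130,420,360),2.3)
im=snap("top","top12")
s0=cv2.imread("pics/side0.png")[:,:,::-1].copy();t0=cv2.imread("pics/top0.png")[:,:,::-1].copy();si=cv2.imread("pics/side12.png")[:,:,::-1].copy()
for nm,a in(("start",t0),("now",im)):
    reg(a,nm+" cover",(205,190,285,290),116,(105,120,30),(122,255,255))
    reg(a,nm+" handle",(225,220,262,262),152,(8,60,60),(30,255,255))
for nm,a in(("start",s0),("now",si)):
    for b in blobs(a,"blue"):
        if b[:,0].mean()<340: print(nm,b.min(0),b.max(0))
for c in("red","yellow","orange","green"): print(c,[b.mean(0).round().tolist() for b in blobs(im,c)])
E
```

```text
start cover 221 [[242.9 242.1]] [[580.1 159.3 116. ]] [580.5 159.4 134.7  98.7 -10. ]
start handle 59 [[240.6 240.9]] [[580.  158.8 152. ]] [580.2 158.7  48.7  18.4 -10.6]
now cover 222 [[243.4 242. ]] [[580.2 158.4 116. ]] [580.8 158.4 134.7  98.1  -9.6]
now handle 59 [[241.1 240.7]] [[580.3 157.9 152. ]] [580.5 157.9  48.8  18.5  -9.7]
start [247 237] [323 312]
now [247 237] [323 312]
red []
yellow []
orange [[602.0, 470.0], [635.0, 28.0]]
green []
```

View pics/z15.png

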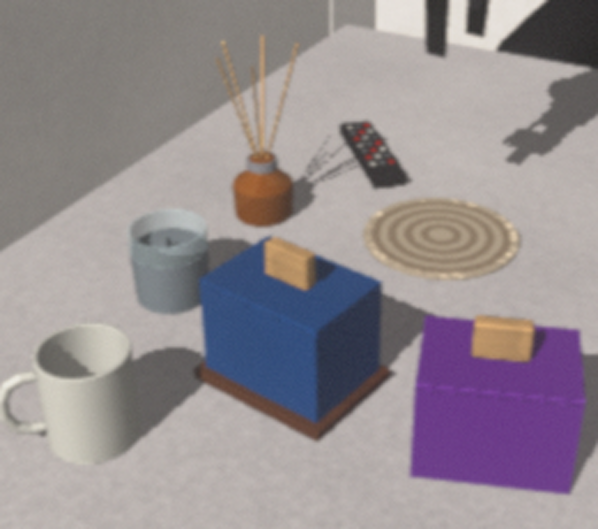

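View pics/top12.png

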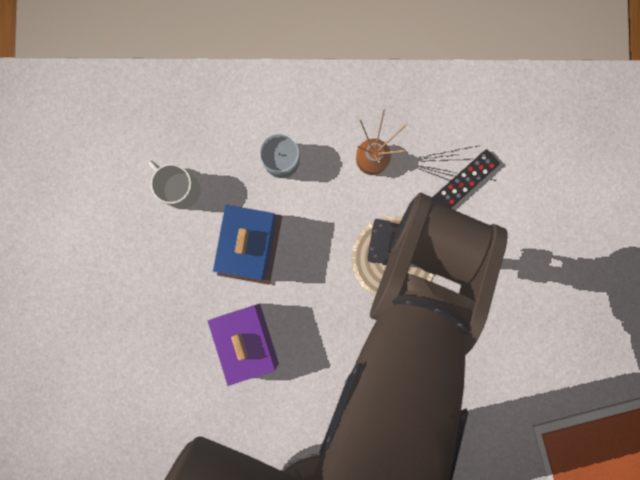

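The cover sits where it started: its side-view bounds are the same, 247–323 by 237–312, and it is level. No cases are left on the table.

```bash
python3 -c "
from cell import env
print(env.job_done())"
```

```text
the job is handed in; nothing more can be done
None
```

The card games are put away, and I handed the job in at about 33 s of the 210 s allowed.

- **What I did:** I stood the blue cover on the woven mat and stacked the three cases that were there on the platform: green, then black, then orange. I then put the cover back over them. The red and yellow cases were not in the scene.
- **Pile check:** Before covering, the top case was within about 2 mm of the platform centre (along y), and its angle matched the platform's -9.9°.
- **Cover check:** Touchdown came at the expected seated height. In the last pictures its side-view outline matches the start exactly. In the top view it is about 1 mm and 0.4° from its start pose.
- **Bystanders:** The mug, candle, diffuser, remote and purple look-alike look unmoved in the last pictures. I judged that by eye and did not measure it. Part of the remote was behind the arm in the last top view.
- **Knocked case:** I saw no case knocked aside during the run, and no check failed or disagreed.

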